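Set the washed ear defenders out to dry

TASK

The ear defenders from the ultrasonic-bath practical have been washed: set them out to dry. First slide the drip tray by its handle straight in under the air duct of the drying stand, fully home against its stop, then hang every ear defender there is over the stand's bar, one cup in front of the bar and one behind, none touching another. When all of them hang freely, slide the air damper all the way open, away from the robot; leave the other things on the bench where they stand, the tray home and the ear defenders hanging.

Things in the scene. Friction and masses are not known exactly. Their poses are not given: they have to be found in the camera images.
- dryer: Fixed drying stand. Origin on the bench under the middle of its bar; x points away from the robot (up to 0.1 rad askew), y along the bar, z up. The damper's grey pod, 130 (x) x 50 x 40 mm high, stands at x = -100, y = -230 mm of its frame.
- bar_mid (a point): Middle of the bar's axis, 158 mm above the bench. Steel bar 14 mm thick (top at 165 mm) along the stand's y, between two 25 mm square posts, 168 mm tall, centred at y = -180 and +180 mm: 335 mm of free bar.
- duct (a point): Middle of the lower front edge of the stand's white air duct, 35 mm above the bench, 100 mm behind the bar (x = 100 mm). The duct measures 80 (x) x 300 (y) x 95 mm high; the tray's back end goes under it.
- tray_stop (a point): Middle of the foot of the stop wall under the duct, x = 122 mm in the stand's frame; the tray's back edge comes to rest on it. In front of it two guide walls, 22 mm high, inner faces at y = -116 and +116 mm from x = 75 mm on, flared outward in front (mouth at x = 50 mm, about 280 mm wide).
- tray: Loose shallow steel drip tray, 200 mm along x (front to back) x 220 mm (y) x 18 mm high, 0.45 kg. Origin at the centre of its underside. Starts in front of the guides, partly under the bar, a little askew. Home: back edge on the stop, origin at x = +20 to +22 mm, y = 0 (6 mm play each side) in the stand's frame, axes parallel to the stand's.
- tray_grip (a point): Top middle of the tray's black handle fin, at x = -150 mm, y = 0, z = 46 mm in the tray's frame. The fin is 12 mm thick (along the tray's y), 36 mm long (along x) and reaches from 4 to 46 mm above the bench; it stands in front of the tray on a 12 mm wide, 15 mm high arm.
- damper (a joint): Air damper slide on the pod: 0 = shut, 0.070 m = fully open; grows as the grip moves along the stand's +x (away from the robot). About 1.5 N of friction, stays where it is left. Starts at 0 to 0.012.
- damper_top (a point): Top middle of the damper's black grip, at x = -135 mm + the joint value, y = -230 mm, z = 94.5 mm in the stand's frame. The grip is 20 mm along x, 28 mm along y and stands 40 mm above its track (track top at 54 mm).
- muff1: Ear defender, rigid, 0.15 to 0.29 kg, standing on its two cups as an inverted U, 150 mm tall, 148 mm wide along x. Three or all four of them are there. Origin on the underside midway between the cups; z up to the crown, x from cup to cup, y across the band; the same either way round. Cups: 26 (x) x 64 (y) x 68 mm high, centred at x = +-61 mm; 78 mm clear between their pads.
- muff1_crown (a point): Middle of the underside of muff1's crown pad, 128 mm above its origin along its z; it rests on the bar when hung (origin then 37 mm above the bench). The pad, the place to grip (across y), is 36 (x) x 30 (y) x 22 mm high, top at 150 mm; bands 24 mm wide slope down from it to upright legs at x = +-58 mm. Free to swing and slide on the bar.
- muff2: Ear defender like muff1; absent in some runs.
- muff2_crown (a point): Middle of the underside of muff2's crown pad, 128 mm above its origin along its z; it rests on the bar when hung (origin then 37 mm above the bench).
- muff3: Ear defender like muff1; absent in some runs.
- muff3_crown (a point): Middle of the underside of muff3's crown pad, 128 mm above its origin along its z; it rests on the bar when hung (origin then 37 mm above the bench).
- muff4: Ear defender like muff1; absent in some runs.
- muff4_crown (a point): Middle of the underside of muff4's crown pad, 128 mm above its origin along its z; it rests on the bar when hung (origin then 37 mm above the bench).
- bottle: White plastic bottle, 64 mm across, 130 mm tall: a bystander, to be left alone; origin at the centre of its underside.
- jar: Wide white jar with red lid, 84 mm across, 140 mm tall: a bystander, to be left alone; origin at the centre of its underside.
- flask: Amber conical flask, 72 mm across, 110 mm tall: a bystander, to be left alone; origin at the centre of its underside.
- tubes: Orange rack of test tubes, 70 x 170 mm, 104 mm tall: a bystander, to be left alone; origin at the centre of its underside.

How it is judged:
By the outcome, as a careful person would: the job done as asked, in the order asked, and still so for the second after the job is handed in, with the robot touching nothing.
Of muff1, muff2, muff3, muff4 only 3 to 4 are there at a start; the rules pass over those that are not, and their reading is None.
At some moment in a run one of tray, muff1, muff2, muff3, muff4 may be knocked a few centimetres aside while the robot is not near it.
It also fails if it takes over 210 s, if anything falls off the work surface, if the arm or the gripper's body presses on something with over 40 N, if the wrist force passes 120 N, or if a joint passes its speed limit or range.

ROBOT

A 6-joint arm with a two-finger parallel gripper is mounted at the origin on the work surface. World frame = base frame: x ahead of the robot, y to its left, z up, the work surface at z = 0. Lengths are in m, angles in rad, forces in N, time in s.
With the tool pointing down it reaches from about 0.375 to 0.975 m from the base axis. Payload 3.8 kg.
Tool frame: the origin (TCP) lies at the very end of the fingers, on their centre line; the grasp point (between the pads) lies 19 mm behind it; y points along the fingers, x is the direction in which the jaws open and shut, and the axes are right-handed (so a half turn about y gives the same grasp; the last joint's range is limited). The gripper opens to 85 mm and grips with 20 to 120 N. Pads are 22 mm wide; open, the fingers measure 114 mm over their backs; the gripper's body (76 mm by 85 mm) begins 54 mm behind the grasp point. The pads swing forward as they close: fully open they stand 13 mm farther back than shut.
Start: joints at [-1.288, 0.264, 1.604, -0, 1.274, -0.037], TCP at [0.212, -0.641, 0.231] pointing down, gripper open.
Joint ranges: [-2.63, 2.63], [-0.94, 2.18], [0.31, 2.57], [-1.31, 4.45], [0, 2.66], [-2.55, 2.55]. Speed limits (rad/s): [2.57, 2.57, 3.14, 3.14, 3.14, 3.14].

INTERFACE

Orientations are given as a 3x3 rotation matrix whose columns are the frame's x, y, z axes.
In Python, from rig import ctrl gives the robot as it stands. The module is installed in compiled form; this text tells all that it offers.
- The arm moves only by the shell command python3 -m pendant 'ROWS' [FORCE]. ROWS is JSON, a list of rows, each an object with "fingers": the closure, from 0 (fully open) to 1 (shut); "dp": the shift along the tool's x, y, z in m, a list of three; "rotation": the turn, a rotation vector about the tool's x, y, z in rad, a list of three. A call has 1 to 20 rows; each row is the pose to reach, as a shift and turn from the pose commanded when the call began, along the tool's axes at that moment; what a row does not reach only later rows make up. A row lasts 1/12 s, in which the tool goes at most 41.7 mm and 7.16 degrees, less where a joint would pass 70% of its speed; a pose out of reach is approached as far as the arm can. A call with a gripper value outside its range is refused whole. The fingers move at their own pace and stop on an object; FORCE is the grip in N (left out, the last holds). Time passes only in rows, so rows that repeat a pose let the fingers close. It gives the time, the measured TCP pose, the force and the opening at its end, in the units of the state.
- ctrl.read_state(): the state, without advancing time (a new reading comes with each control period).
- ctrl.camera(name): name is "scene" or "top" or "wrist"; returns the picture (480x640x3 uint8, red, green, blue); there is no depth.
- ctrl.get_calibration(name): a dict with "vfov" (degrees; the focal length in pixels is half the picture's height over the tangent of half this angle, whatever the lens; pixels are square), "cx", "cy" (the principal point, pixels), "k1" (the pictures are not rectified: a ray, as slopes to the right and down, at radius r is drawn at 1 + k1 r^2 times it, then the intrinsics apply), "T" (4x4, takes a point from camera to world coordinates); the wrist camera has in their place "mount" (4x4, takes a point from camera to tool coordinates, whose origin is the TCP and whose axes are the tool frame's). Camera axes: x right, y up, looking along -z (the intrinsics and any distortion apply to the point x, -y, -z); pixel columns grow to the right and rows downward; lengths in m; the calibration is good to about 2 mm. A picture is of the moment at which its call begins: read the wrist's pose just before it. get_calibration takes no time and is no camera call.
- ctrl.hand_in(): hands the job in, once; it reports no verdict.
The state is a dict: "time_s": time; "qpos": joint angles; "qvel": joint speeds; "tau": joint torques, N m; "tcp_pos": TCP position; "tool_rot": TCP orientation; "force": force on the tool from outside, world axes, zero at the start; "ft_torque": the same for the moment, N m; "width": finger opening in m.
Only numpy, scipy, OpenCV 4.12 (cv2) and the standard library are available. Lean on these libraries where they do the work, as an engineer would, in place of code of your own. Each camera call takes 0.05 s, during which the arm holds its last target. There are 200 camera calls.

## Working session

There is one attempt and no reset: what is moved stays moved. The work goes in short steps, Python scripts to look and compute and a shell command to move; the robot and the scene stay as the last step left them, time stands still between calls to the robot, and variables do not carry over. Pictures are saved under pics/ and viewed, about 12 in all and at most 16, crops included, and the job is handed in when it is done.

```bash
mkdir -p pics; cat > h.py <<'E'
import numpy as np, cv2
from rig import ctrl
def cal(n):
    c=ctrl.get_calibration(n); c['f']=240/np.tan(np.radians(c['vfov'])/2)
    if 'T' not in c:
        s=ctrl.read_state(); T=np.eye(4); T[:3,:3]=np.array(s['tool_rot']); T[:3,3]=s['tcp_pos']; c['T']=T@np.array(c['mount'])
    c['T']=np.array(c['T']); return c
def ray(c,uv):
    K=np.array([[c['f'],0,c['cx']],[0,c['f'],c['cy']],[0,0,1]])
    p=cv2.undistortPoints(np.array(uv,float).reshape(-1,1,2),K,np.array([c['k1'],0,0,0,0.]),None,None,None).reshape(-1,2)
    d=np.c_[p[:,0],-p[:,1],-np.ones(len(p))]@c['T'][:3,:3].T
    return c['T'][:3,3],d
def onz(c,uv,z):
    o,d=ray(c,uv); return o+d*((z-o[2])/d[:,2])[:,None]
def proj(c,P):
    q=(np.atleast_2d(P)-c['T'][:3,3])@c['T'][:3,:3]; s=np.c_[q[:,0],-q[:,1]]/-q[:,2:]
    s=s*(1+c['k1']*(s**2).sum(1))[:,None]; return s*c['f']+[c['cx'],c['cy']]
def snap(n,name):
    c=cal(n); im=ctrl.camera(n); cv2.imwrite('pics/'+name,im[:,:,::-1]); return c,im
E
python3 - <<'E'
from h import *
np.set_printoptions(precision=4,suppress=True)
for n in('scene','top','wrist'):
    c,im=snap(n,n+'0.png'); print(n,{k:v for k,v in c.items()})
s=ctrl.read_state();print(s)
E
```

```text
scene {'vfov': 54.18807813313764, 'cx': 321.4395559365647, 'cy': 230.81697691471422, 'k1': -0.05520252345871571, 'T': array([[ 0.4628, -0.5278,  0.7122,  1.6035],
       [ 0.8863,  0.2576, -0.3849, -0.5832],
       [ 0.0197,  0.8093,  0.587 ,  0.9646],
       [ 0.    ,  0.    ,  0.    ,  1.    ]]), 'f': np.float64(469.1214682879693)}
top {'vfov': 57.96508810759037, 'cx': 321.7886514206661, 'cy': 239.6613531149108, 'k1': 0.027366698567782066, 'T': array([[-0.0163,  0.9982, -0.0574,  0.5146],
       [-0.9998, -0.0158,  0.0099, -0.0279],
       [ 0.0089,  0.0576,  0.9983,  1.4338],
       [ 0.    ,  0.    ,  0.    ,  1.    ]]), 'f': np.float64(433.28272485747635)}
wrist {'vfov': 71.59348288759408, 'cx': 319.4800241660259, 'cy': 238.12958803492685, 'k1': -0.033005177041939816, 'mount': array([[ 1.    , -0.0008, -0.0009, -0.0012],
       [-0.0006,  0.2917, -0.9565, -0.1421],
       [ 0.001 ,  0.9565,  0.2917,  0.0733],
       [ 0.    ,  0.    ,  0.    ,  1.    ]]), 'f': np.float64(332.80810002535316), 'T': array([[ 0.3153,  0.9076,  0.2772,  0.2812],
       [-0.949 ,  0.302 ,  0.0906, -0.6163],
       [-0.0015, -0.2916,  0.9565,  0.3722],
       [ 0.    ,  0.    ,  0.    ,  1.    ]])}
{'time_s': 0.15, 'qpos': array([-1.2879,  0.2645,  1.6051, -0.    ,  1.2737, -0.0369]), 'qvel': array([-0.001 , -0.0023, -0.0068, -0.0009,  0.0015, -0.    ]), 'tau': array([  0.0004, -51.5905, -36.796 ,  -0.    ,   0.0081,   0.    ]), 'tcp_pos': array([ 0.212 , -0.6402,  0.2303]), 'tool_rot': array([[ 0.3144, -0.0005,  0.9493],
       [-0.9493,  0.0017,  0.3144],
       [-0.0017, -1.    ,  0.    ]]), 'force': array([ 0.8632,  0.3869, -0.4887]), 'ft_torque': array([ 0.0117, -0.0275, -0.0824]), 'width': 0.0852379447452424}
```

View pics/top0.png

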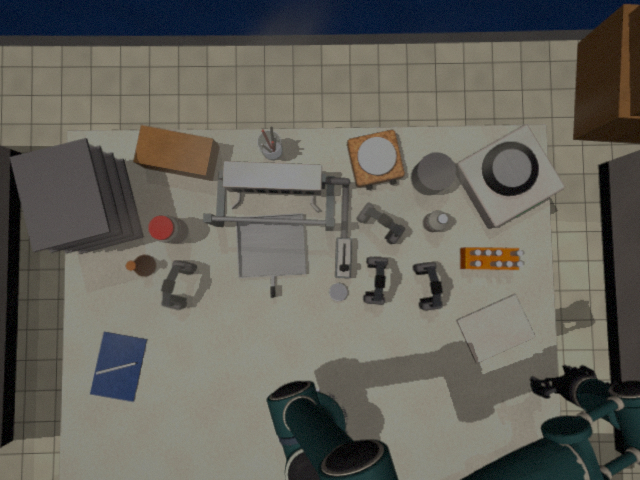

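View pics/scene0.png

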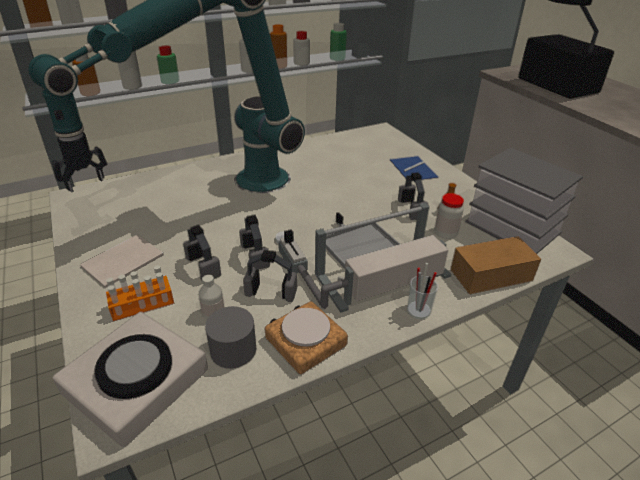

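```bash
python3 - <<'E'
import cv2
im=cv2.imread('pics/top0.png')[150:315,150:450]
cv2.imwrite('pics/crop1.png',cv2.resize(im,None,fx=2.66,fy=2.66,interpolation=cv2.INTER_CUBIC))
E
```

```text
(no output)
```

View pics/crop1.png

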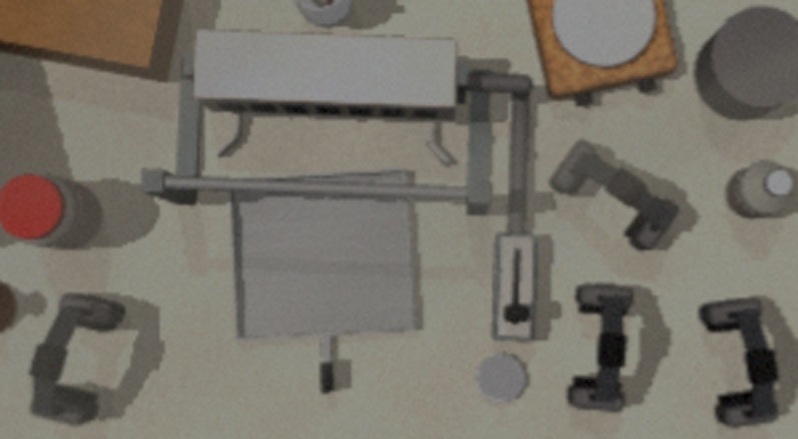

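```bash
python3 - <<'E'
from h import *
np.set_printoptions(precision=4,suppress=True)
c=cal('top'); f=lambda a:np.array(a)/2.66+150
print('posts',onz(c,f([(154,178),(480,190)]),.168))
print('handle',onz(c,f([(327,372)]),.046), 'tray corners',onz(c,f([(240,337),(416,330),(410,180),(235,186)]),.018))
print('damper',onz(c,f([(515,311)]),.0945))
print('bar ',onz(c,f([(165,182),(468,193)]),.165))
print('duct',onz(c,f([(195,33),(195,100),(456,38),(456,105)]),.13))
M=[[(95,310),(65,405),(48,360)],[(578,170),(655,222),(628,186)],[(603,298),(597,392),(612,350)],[(733,314),(748,408),(762,364)]]
for m in M: print(onz(c,f(m[:2]),.068),onz(c,f(m[2:]),.15))
E
```

```text
posts [[ 0.6592  0.2913  0.168 ]
 [ 0.6405 -0.0667  0.168 ]]
handle [[0.4369 0.1164 0.046 ]] tray corners [[0.4797 0.2249 0.018 ]
 [0.4846 0.0101 0.018 ]
 [0.6692 0.0148 0.018 ]
 [0.665  0.2301 0.018 ]]
damper [[ 0.5063 -0.1071  0.0945]]
bar  [[ 0.6549  0.28    0.165 ]
 [ 0.6377 -0.0535  0.165 ]]
duct [[ 0.8289  0.254   0.13  ]
 [ 0.7519  0.2543  0.13  ]
 [ 0.8192 -0.0435  0.13  ]
 [ 0.742  -0.0422  0.13  ]]
[[0.5156 0.3857 0.068 ]
 [0.4053 0.4201 0.068 ]] [[0.4615 0.412  0.15  ]]
[[ 0.6726 -0.187   0.068 ]
 [ 0.609  -0.2772  0.068 ]] [[ 0.6442 -0.233   0.15  ]]
[[ 0.5198 -0.2132  0.068 ]
 [ 0.4094 -0.2035  0.068 ]] [[ 0.4617 -0.2107  0.15  ]]
[[ 0.4985 -0.3665  0.068 ]
 [ 0.3879 -0.3807  0.068 ]] [[ 0.4436 -0.3766  0.15  ]]
```

```bash
cat >> h.py <<'E'
from scipy.spatial.transform import Rotation as Ro
def go(*wps):
    """waypoints (x,y,z,psi): dp / rotation from the present pose"""
    s=ctrl.read_state(); R=np.array(s['tool_rot']); p=np.array(s['tcp_pos'])
    for w in wps:
        a=w[3]; zt=np.array([np.cos(a),np.sin(a),0]); yt=np.array([0,0,-1.]); Rt=np.c_[np.cross(yt,zt),yt,zt]
        dp=R.T@(np.array(w[:3])-p); rv=Ro.from_matrix(R.T@Rt).as_rotvec()
        print('dp',dp.round(3).tolist(),'rot',rv.round(3).tolist(),'dist',np.linalg.norm(dp).round(3))
def st():
    s=ctrl.read_state(); R=np.array(s['tool_rot']); print('t',round(s['time_s'],2),'tcp',np.round(s['tcp_pos'],4),'psi',round(float(np.arctan2(R[1,2],R[0,2])),4),'F',np.round(s['force'],1),'w',round(s['width'],4))
E
python3 -c "
from h import *
st(); go((.45,-.3,.25,0.02),(.437,.117,.2,.02))"
```

```text
t 0.15 tcp [ 0.212  -0.6402  0.2303] psi 0.3198 F [ 0.9  0.4 -0.5] w 0.0852
dp [-0.248, -0.019, 0.333] rot [0.0, 0.3, -0.002] dist 0.416
dp [-0.648, 0.031, 0.452] rot [0.0, 0.3, -0.002] dist 0.791
```

```bash
python3 -m pendant '[{"fingers":0.4,"dp":[-0.248,-0.019,0.333],"rotation":[0,0.3,0]},{"fingers":0.4,"dp":[-0.248,-0.019,0.333],"rotation":[0,0.3,0]},{"fingers":0.4,"dp":[-0.248,-0.019,0.333],"rotation":[0,0.3,0]},{"fingers":0.4,"dp":[-0.248,-0.019,0.333],"rotation":[0,0.3,0]},{"fingers":0.4,"dp":[-0.248,-0.019,0.333],"rotation":[0,0.3,0]},{"fingers":0.4,"dp":[-0.248,-0.019,0.333],"rotation":[0,0.3,0]},{"fingers":0.4,"dp":[-0.248,-0.019,0.333],"rotation":[0,0.3,0]},{"fingers":0.4,"dp":[-0.248,-0.019,0.333],"rotation":[0,0.3,0]},{"fingers":0.4,"dp":[-0.248,-0.019,0.333],"rotation":[0,0.3,0]},{"fingers":0.4,"dp":[-0.248,-0.019,0.333],"rotation":[0,0.3,0]},{"fingers":0.4,"dp":[-0.648,0.031,0.452],"rotation":[0,0.3,0]},{"fingers":0.4,"dp":[-0.648,0.031,0.452],"rotation":[0,0.3,0]},{"fingers":0.4,"dp":[-0.648,0.031,0.452],"rotation":[0,0.3,0]},{"fingers":0.4,"dp":[-0.648,0.031,0.452],"rotation":[0,0.3,0]},{"fingers":0.4,"dp":[-0.648,0.031,0.452],"rotation":[0,0.3,0]},{"fingers":0.4,"dp":[-0.648,0.031,0.452],"rotation":[0,0.3,0]},{"fingers":0.4,"dp":[-0.648,0.031,0.452],"rotation":[0,0.3,0]},{"fingers":0.4,"dp":[-0.648,0.031,0.452],"rotation":[0,0.3,0]},{"fingers":0.4,"dp":[-0.648,0.031,0.452],"rotation":[0,0.3,0]},{"fingers":0.4,"dp":[-0.648,0.031,0.452],"rotation":[0,0.3,0]}]'; python3 -c "
from h import *
st(); go((.437,.117,.2,.02)); snap('wrist','w1.png')"
```

```text
time_s: 1.82
tcp_pos: [0.4369, 0.1148, 0.2005]
tool_rot: [[0.02, 0.001, 1.0], [-1.0, 0.0, 0.02], [-0.0, -1.0, 0.001]]
force: [0.4, 0.3, -0.5]
width: 0.0512
t 1.82 tcp [0.4369 0.1148 0.2005] psi 0.0197 F [ 0.4  0.3 -0.5] w 0.0512
dp [-0.002, 0.001, 0.0] rot [-0.001, -0.0, -0.0] dist 0.002
```

View pics/w1.png

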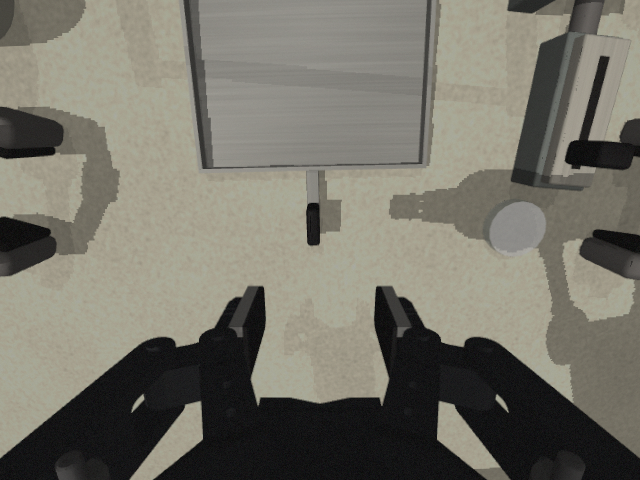

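```bash
python3 - <<'E'
from h import *
np.set_printoptions(precision=4,suppress=True)
c=cal('wrist')
print(onz(c,[(313,244),(313,204)],.046),onz(c,[(313,204)],.004))
print('front edge',onz(c,[(203,168),(425,163)],.018))
go((.436,.1175,.10,0.0))
E
```

```text
[[0.4125 0.1287 0.046 ]
 [0.4504 0.1294 0.046 ]] [[0.4421 0.1303 0.004 ]]
front edge [[0.4774 0.2365 0.018 ]
 [0.4875 0.024  0.018 ]]
dp [0.005, 0.1, 0.0] rot [0.001, 0.024, -0.006] dist 0.1
```

```bash
python3 - <<'E'
from h import *
np.set_printoptions(precision=4,suppress=True)
c=cal('wrist')
print('damper',onz(c,[(605,143)],.0945))
print('disc',onz(c,[(517,226)],.0))
t,im=snap('top','top1.png')
print(onz(t,np.array([(500,378)])/2.66+150,0))
im=cv2.imread('pics/top1.png')[150:315,150:450]
cv2.imwrite('pics/crop2.png',cv2.resize(im,None,fx=2.66,fy=2.66,interpolation=cv2.INTER_CUBIC))
E
```

```text
damper [[ 0.5114 -0.0836  0.0945]]
disc [[ 0.4235 -0.0884  0.    ]]
[[ 0.4233 -0.0925  0.    ]]
```

View pics/crop2.png

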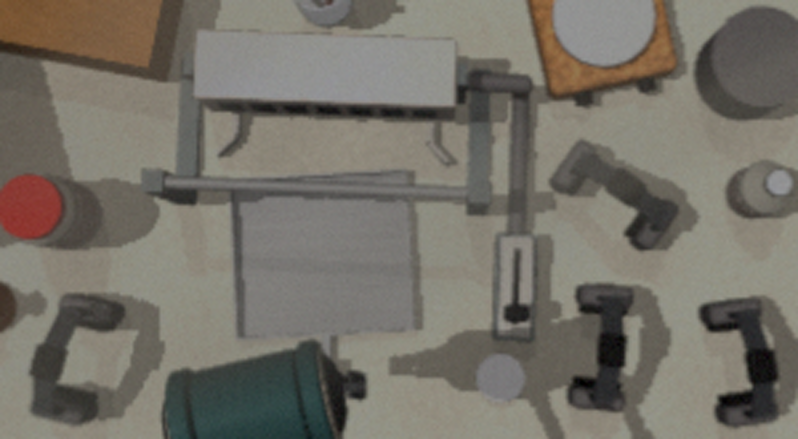

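```bash
python3 - <<'E'
from h import *
np.set_printoptions(precision=4,suppress=True)
c=cal('scene')
for n in('scene','top','wrist'):
    k=cal(n); print(n,proj(k,[[.437,.1164,.046],[.431,.129,.046],[.4369,.1148,.2005],[.508,-.108,.0945]]))
a=cv2.imread('pics/scene0.png')[190:310,220:440]
cv2.imwrite('pics/sc.png',cv2.resize(a,None,fx=3.6,fy=3.6,interpolation=cv2.INTER_CUBIC))
E
```

```text
scene [[339.2013 215.7973]
 [341.4897 214.0563]
 [340.714  177.1706]
 [288.6692 231.9427]]
top [[272.9328 289.8173]
 [268.9816 291.7845]
 [267.8316 293.0163]
 [343.883  266.3512]]
wrist [[322.331  218.9541]
 [308.4205 224.9238]
 [327.8736 297.4766]
 [628.4975 150.3689]]
```

View pics/sc.png

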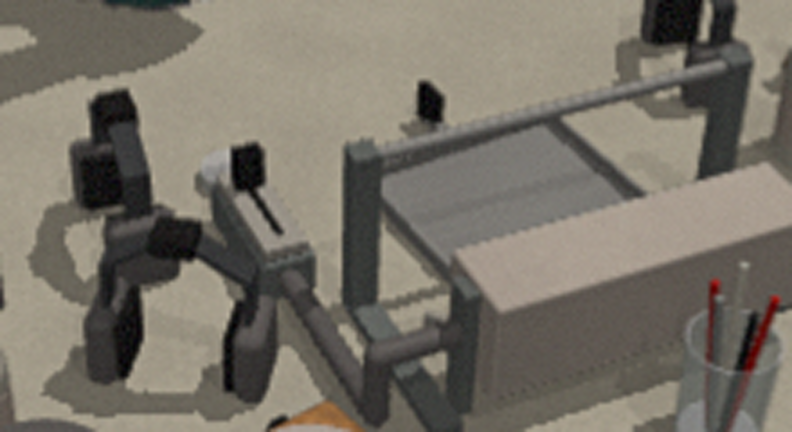

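```bash
python3 - <<'E'
from h import *
np.set_printoptions(precision=4,suppress=True)
st()
c,im=snap('wrist','w2.png')
st()
a=cv2.imread('pics/w1.png');
def fin(im):
    m=(im[195:260,290:340].max(2)<60).astype(np.uint8); n,l,s,ce=cv2.connectedComponentsWithStats(m); i=1+s[1:,4].argmax(); return s[i]+np.array([290,195,0,0,0]),ce[i]+[290,195]
print(fin(a),fin(im)); print(proj(c,[.437,.1164,.046]))
b,_=fin(im); print(onz(c,[(b[0]+b[2]/2,b[1]+b[3]),(b[0]+b[2]/2,b[1])],.046))
E
```

```text
t 1.92 tcp [0.4361 0.1181 0.1998] psi 0.0272 F [ 0.1 -1.1 -0.4] w 0.0517
t 1.97 tcp [0.4366 0.1155 0.2   ] psi 0.0262 F [ 0.4 -0.9  0.6] w 0.0513
(array([306, 203,  14,  42, 525]), array([312.8667, 223.6457])) (array([310, 202,  14,  42, 512]), array([316.6172, 222.7148]))
[[322.331  218.9541]]
[[0.4128 0.1206 0.046 ]
 [0.4525 0.1217 0.046 ]]
```

```bash
python3 -m pendant '[{"fingers":0.4,"dp":[0,0.02,0],"rotation":[0,0,0]},{"fingers":0.4,"dp":[0,0.04,0],"rotation":[0,0,0]},{"fingers":0.4,"dp":[0,0.06,0],"rotation":[0,0,0]},{"fingers":0.4,"dp":[0,0.08,0],"rotation":[0,0,0]},{"fingers":0.4,"dp":[0,0.1,0],"rotation":[0,0,0]},{"fingers":0.4,"dp":[0,0.1,0],"rotation":[0,0,0]},{"fingers":0.4,"dp":[0,0.1,0],"rotation":[0,0,0]},{"fingers":0.4,"dp":[0,0.1,0],"rotation":[0,0,0]},{"fingers":0.4,"dp":[0,0.1,0],"rotation":[0,0,0]},{"fingers":0.4,"dp":[0,0.1,0],"rotation":[0,0,0]}]'; python3 - <<'E'
from h import *
np.set_printoptions(precision=4,suppress=True)
c,im=snap('wrist','w3.png')
st()
m=(im[150:340,285:355].max(2)<60).astype(np.uint8); n,l,s,ce=cv2.connectedComponentsWithStats(m); print(s,ce+[285,150])
i=1+s[1:,4].argmax(); b=s[i]+np.array([285,150,0,0,0])
print(onz(c,[(b[0]+b[2]/2,b[1]+b[3]),(b[0]+b[2]/2,b[1])],.046))
E
```

```text
time_s: 2.8
tcp_pos: [0.4391, 0.1128, 0.1024]
tool_rot: [[0.019, 0.003, 1.0], [-1.0, 0.001, 0.019], [-0.0, -1.0, 0.003]]
force: [-0.5, -0.2, 1.0]
width: 0.0509
t 2.85 tcp [0.4389 0.1129 0.1022] psi 0.0195 F [ 0.4  0.4 -1.2] w 0.0512
[[    0     0    70   190 12135]
 [   43    29     6     1     6]
 [   50    29     3     1     3]
 [   55    29     7     1     7]
 [   63    29     2     1     2]
 [   66    29     1     1     1]
 [   68    29     2     1     2]
 [    0    30     1     1     1]
 [    2    30     2     1     2]
 [    5    30     6     1     6]
 [   16    30     3     1     3]
 [   20    30     4     1     4]
 [   25    30     1     1     1]
 [   28    30     1     1     1]
 [   12    82    20    62  1126]] [[320.6393 243.0402]
 [330.5    179.    ]
 [336.     179.    ]
 [343.     179.    ]
 [348.5    179.    ]
 [351.     179.    ]
 [353.5    179.    ]
 [285.     180.    ]
 [287.5    180.    ]
 [292.5    180.    ]
 [302.     180.    ]
 [306.5    180.    ]
 [310.     180.    ]
 [313.     180.    ]
 [307.1714 262.4849]]
[[0.4131 0.1211 0.046 ]
 [0.4555 0.1215 0.046 ]]
```

```bash
python3 -m pendant '[{"fingers":0.4,"dp":[-0.007,0.02,-0.005],"rotation":[0,0,0]},{"fingers":0.4,"dp":[-0.007,0.04,-0.005],"rotation":[0,0,0]},{"fingers":0.4,"dp":[-0.007,0.06,-0.005],"rotation":[0,0,0]},{"fingers":0.4,"dp":[-0.007,0.075,-0.005],"rotation":[0,0,0]},{"fingers":0.4,"dp":[-0.007,0.086,-0.005],"rotation":[0,0,0]},{"fingers":0.4,"dp":[-0.007,0.086,-0.005],"rotation":[0,0,0]},{"fingers":0.4,"dp":[-0.007,0.086,-0.005],"rotation":[0,0,0]},{"fingers":1,"dp":[-0.007,0.086,-0.005],"rotation":[0,0,0]},{"fingers":1,"dp":[-0.007,0.086,-0.005],"rotation":[0,0,0]},{"fingers":1,"dp":[-0.007,0.086,-0.005],"rotation":[0,0,0]},{"fingers":1,"dp":[-0.007,0.086,-0.005],"rotation":[0,0,0]},{"fingers":1,"dp":[-0.007,0.086,-0.005],"rotation":[0,0,0]},{"fingers":1,"dp":[-0.007,0.086,-0.005],"rotation":[0,0,0]},{"fingers":1,"dp":[-0.007,0.086,-0.005],"rotation":[0,0,0]},{"fingers":1,"dp":[-0.007,0.086,-0.005],"rotation":[0,0,0]},{"fingers":1,"dp":[-0.007,0.086,-0.005],"rotation":[0,0,0]}]' 40; python3 - <<'E'
from h import *
np.set_printoptions(precision=4,suppress=True)
for i in range(4): st(); ctrl.camera('top')
go((.519,.1187,.014,-.052))
E
```

```text
time_s: 4.18
tcp_pos: [0.4338, 0.1202, 0.0159]
tool_rot: [[0.02, 0.002, 1.0], [-1.0, 0.001, 0.02], [-0.001, -1.0, 0.002]]
force: [-1.2, 0.8, 7.9]
width: 0.0112
t 4.18 tcp [0.4338 0.1202 0.0159] psi 0.02 F [-1.2  0.8  7.9] w 0.0112
t 4.23 tcp [0.4338 0.1202 0.0159] psi 0.0199 F [-1.   1.4  6. ] w 0.0115
t 4.28 tcp [0.4338 0.1202 0.0159] psi 0.0199 F [-0.5  1.3  6.8] w 0.0115
t 4.33 tcp [0.4338 0.1202 0.0159] psi 0.0199 F [-1.1  1.2  6.1] w 0.0117
dp [0.003, 0.002, 0.085] rot [-0.002, 0.072, -0.001] dist 0.085
```

```bash
python3 -m pendant '[{"fingers":1,"dp":[0,0,0.005],"rotation":[0,0.02,0]},{"fingers":1,"dp":[0,0,0.01],"rotation":[0,0.04,0]},{"fingers":1,"dp":[-0.001,0,0.015],"rotation":[0,0.06,0]},{"fingers":1,"dp":[-0.001,0,0.02],"rotation":[0,0.072,0]},{"fingers":1,"dp":[-0.001,0,0.025],"rotation":[0,0.072,0]},{"fingers":1,"dp":[-0.001,0,0.03],"rotation":[0,0.072,0]},{"fingers":1,"dp":[-0.001,0,0.03],"rotation":[0,0.072,0]},{"fingers":1,"dp":[-0.001,0,0.03],"rotation":[0,0.072,0]}]'; python3 - <<'E'
from h import *
np.set_printoptions(precision=4,suppress=True)
st()
c,im=snap('top','top2.png')
im=cv2.imread('pics/top2.png')[190:290,215:335]
cv2.imwrite('pics/crop3.png',cv2.resize(im,None,fx=6,fy=6,interpolation=cv2.INTER_CUBIC))
E
```

```text
time_s: 5.05
tcp_pos: [0.4623, 0.1216, 0.0159]
tool_rot: [[-0.053, -0.001, 0.999], [-0.999, 0.0, -0.053], [-0.0, -1.0, -0.001]]
force: [-4.9, 1.0, 12.2]
width: 0.0113
t 5.05 tcp [0.4623 0.1216 0.0159] psi -0.0526 F [-4.9  1.  12.2] w 0.0113
```

View pics/crop3.png

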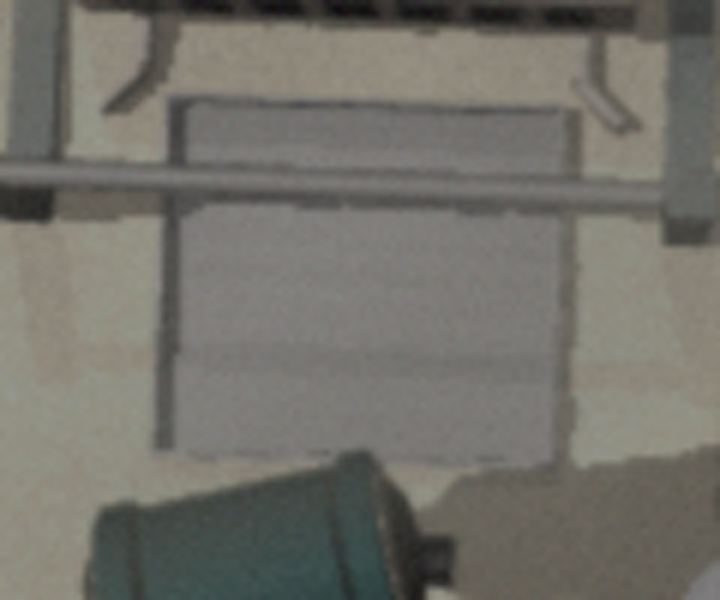

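```bash
python3 -m pendant '[{"fingers":1,"dp":[0,0,0.006],"rotation":[0,0,0]},{"fingers":1,"dp":[0,0,0.012],"rotation":[0,0,0]},{"fingers":1,"dp":[0,0,0.018],"rotation":[0,0,0]},{"fingers":1,"dp":[0,0,0.024],"rotation":[0,0,0]},{"fingers":1,"dp":[0,0,0.03],"rotation":[0,0,0]},{"fingers":1,"dp":[0,0,0.036],"rotation":[0,0,0]},{"fingers":1,"dp":[0,0,0.041],"rotation":[0,0,0]},{"fingers":1,"dp":[0,0,0.044],"rotation":[0,0,0]},{"fingers":1,"dp":[0,0,0.046],"rotation":[0,0,0]},{"fingers":1,"dp":[0,0,0.047],"rotation":[0,0,0]}]'; python3 -c "
from h import *
st()"
```

```text
time_s: 5.93
tcp_pos: [0.5074, 0.119, 0.0158]
tool_rot: [[-0.053, -0.005, 0.999], [-0.999, -0.0, -0.053], [0.0, -1.0, -0.005]]
force: [-10.4, 0.4, 17.6]
width: 0.0117
t 5.93 tcp [0.5074 0.119  0.0158] psi -0.0527 F [-10.4   0.4  17.6] w 0.0117
```

```bash
python3 -m pendant '[{"fingers":1,"dp":[0,-0.001,0.003],"rotation":[0,0,0]},{"fingers":1,"dp":[0,-0.001,0.006],"rotation":[0,0,0]},{"fingers":1,"dp":[0,-0.001,0.009],"rotation":[0,0,0]},{"fingers":1,"dp":[0,-0.001,0.011],"rotation":[0,0,0]},{"fingers":1,"dp":[0,-0.001,0.012],"rotation":[0,0,0]}]'; python3 -c "
from h import *
st()"
```

```text
time_s: 6.35
tcp_pos: [0.5202, 0.1182, 0.0158]
tool_rot: [[-0.053, -0.003, 0.999], [-0.999, -0.0, -0.053], [0.0, -1.0, -0.003]]
force: [-7.3, 0.7, 9.0]
width: 0.0113
t 6.35 tcp [0.5202 0.1182 0.0158] psi -0.0526 F [-7.3  0.7  9. ] w 0.0113
```

```bash
for i in 1 ; do python3 -m pendant '[{"fingers":1,"dp":[0,0,0.001],"rotation":[0,0,0]},{"fingers":1,"dp":[0,0,0.002],"rotation":[0,0,0]},{"fingers":1,"dp":[0,0,0.003],"rotation":[0,0,0]},{"fingers":1,"dp":[0,0,0.004],"rotation":[0,0,0]}]'; done
```

```text
time_s: 6.68
tcp_pos: [0.5227, 0.1181, 0.0158]
tool_rot: [[-0.053, -0.006, 0.999], [-0.999, -0.0, -0.053], [0.001, -1.0, -0.006]]
force: [-13.6, 1.3, 14.4]
width: 0.0112
```

```bash
python3 -m pendant '[{"fingers":1,"dp":[0,0,0.001],"rotation":[0,0,0]},{"fingers":1,"dp":[0,0,0.002],"rotation":[0,0,0]},{"fingers":1,"dp":[0,0,0.003],"rotation":[0,0,0]},{"fingers":1,"dp":[0,0,0.003],"rotation":[0,0,0]}]';  python3 -m pendant '[{"fingers":1,"dp":[0,0,0.001],"rotation":[0,0,0]},{"fingers":1,"dp":[0,0,0.002],"rotation":[0,0,0]},{"fingers":1,"dp":[0,0,0.002],"rotation":[0,0,0]}]'
```

```text
time_s: 7.02
tcp_pos: [0.5226, 0.118, 0.0158]
tool_rot: [[-0.053, -0.012, 0.999], [-0.999, -0.0, -0.053], [0.001, -1.0, -0.012]]
force: [-19.5, 2.2, 20.6]
width: 0.0114
time_s: 7.27
tcp_pos: [0.5227, 0.118, 0.0157]
tool_rot: [[-0.053, -0.016, 0.998], [-0.999, -0.001, -0.053], [0.001, -1.0, -0.016]]
force: [-22.6, 3.7, 25.6]
width: 0.0114
```

```bash
python3 -m pendant '[{"fingers":1,"dp":[0,0,-0.002],"rotation":[0,0,0]},{"fingers":1,"dp":[0,0,-0.004],"rotation":[0,0,0]},{"fingers":0.4,"dp":[0,0,-0.004],"rotation":[0,0,0]},{"fingers":0.4,"dp":[0,0,-0.004],"rotation":[0,0,0]},{"fingers":0.4,"dp":[0,0,-0.004],"rotation":[0,0,0]},{"fingers":0.4,"dp":[0,0,-0.004],"rotation":[0,0,0]},{"fingers":0.4,"dp":[0,0,-0.004],"rotation":[0,0,0]},{"fingers":0.4,"dp":[0,-0.02,-0.005],"rotation":[0,0,0]},{"fingers":0.4,"dp":[0,-0.05,-0.005],"rotation":[0,0,0]},{"fingers":0.4,"dp":[0,-0.08,-0.005],"rotation":[0,0,0]},{"fingers":0.4,"dp":[0,-0.12,-0.005],"rotation":[0,0,0]},{"fingers":0.4,"dp":[0,-0.15,-0.005],"rotation":[0,0,0]},{"fingers":0.4,"dp":[0,-0.18,-0.005],"rotation":[0,0,0]},{"fingers":0.4,"dp":[0,-0.22,-0.005],"rotation":[0,0,0]},{"fingers":0.4,"dp":[0,-0.22,-0.005],"rotation":[0,0,0]},{"fingers":0.4,"dp":[0,-0.22,-0.005],"rotation":[0,0,0]},{"fingers":0.4,"dp":[0,-0.22,-0.005],"rotation":[0,0,0]}]'; python3 - <<'E'
from h import *
st()
c,im=snap('wrist','w4.png')
# where bar / posts / handle expected
t,im=snap('top','top3.png')
go((.60,.10,.30,-.052),(.45,.41,.25,-.3))
E
```

```text
time_s: 8.68
tcp_pos: [0.5255, 0.118, 0.2357]
tool_rot: [[-0.052, 0.001, 0.999], [-0.999, 0.0, -0.052], [-0.0, -1.0, 0.001]]
force: [-0.3, -0.8, -0.3]
width: 0.0514
t 8.68 tcp [0.5255 0.118  0.2357] psi -0.0523 F [-0.3 -0.8 -0.3] w 0.0514
dp [0.014, -0.066, 0.076] rot [0.003, -0.0, 0.001] dist 0.102
dp [-0.288, -0.016, -0.09] rot [0.003, 0.248, 0.001] dist 0.302
```

View pics/w4.png

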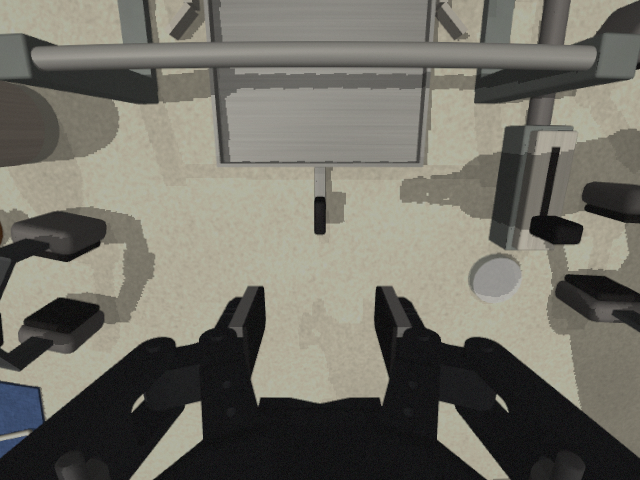

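```bash
python3 - <<'E'
from h import *
np.set_printoptions(precision=4,suppress=True)
c=cal('wrist'); st()
b=onz(c,[(32,56),(597,56)],.158); print('bar ends',b,b.mean(0),np.linalg.norm(b[1]-b[0]))
d=b[0]-b[1]; print('yaw',-np.arctan2(d[0],d[1]))
print('front edge tray',onz(c,[(219,164),(425,164)],.018),'fin',onz(c,[(320,233)],.046))
print('damper',onz(c,[(556,222)],.0945))
E
```

```text
t 8.78 tcp [0.5244 0.1178 0.2338] psi -0.0523 F [-0.4  1.3 -0.5] w 0.0511
bar ends [[ 0.6547  0.2856  0.158 ]
 [ 0.637  -0.0555  0.158 ]] [0.6458 0.115  0.158 ] 0.34153058223296456
yaw -0.05166781509271715
front edge tray [[0.5749 0.2218 0.018 ]
 [0.5637 0.0043 0.018 ]] fin [[0.5017 0.1187 0.046 ]]
damper [[ 0.5152 -0.0914  0.0945]]
```

```bash
python3 -m pendant '[{"fingers":0.3,"dp":[-0.07,0,-0.02],"rotation":[0,0.06,0]},{"fingers":0.3,"dp":[-0.1,0,-0.03],"rotation":[0,0.12,0]},{"fingers":0.3,"dp":[-0.13,0,-0.04],"rotation":[0,0.18,0]},{"fingers":0.3,"dp":[-0.16,0,-0.05],"rotation":[0,0.248,0]},{"fingers":0.3,"dp":[-0.19,0,-0.06],"rotation":[0,0.248,0]},{"fingers":0.3,"dp":[-0.22,0,-0.07],"rotation":[0,0.248,0]},{"fingers":0.3,"dp":[-0.25,0,-0.08],"rotation":[0,0.248,0]},{"fingers":0.3,"dp":[-0.275,0,-0.08],"rotation":[0,0.248,0]},{"fingers":0.3,"dp":[-0.288,0,-0.08],"rotation":[0,0.248,0]},{"fingers":0.3,"dp":[-0.29,0,-0.08],"rotation":[0,0.248,0]},{"fingers":0.3,"dp":[-0.29,0,-0.08],"rotation":[0,0.248,0]},{"fingers":0.3,"dp":[-0.29,0,-0.08],"rotation":[0,0.248,0]},{"fingers":0.3,"dp":[-0.29,0,-0.08],"rotation":[0,0.248,0]},{"fingers":0.3,"dp":[-0.29,0,-0.08],"rotation":[0,0.248,0]},{"fingers":0.3,"dp":[-0.29,0,-0.08],"rotation":[0,0.248,0]}]'; python3 - <<'E'
from h import *
st()
c,im=snap('wrist','w5.png')
E
```

```text
time_s: 10.03
tcp_pos: [0.4622, 0.4093, 0.2359]
tool_rot: [[-0.294, -0.002, 0.956], [-0.956, 0.002, -0.294], [-0.002, -1.0, -0.002]]
force: [-0.7, 0.1, 0.6]
width: 0.0597
t 10.03 tcp [0.4622 0.4093 0.2359] psi -0.2985 F [-0.7  0.1  0.6] w 0.0597
```

View pics/w5.png

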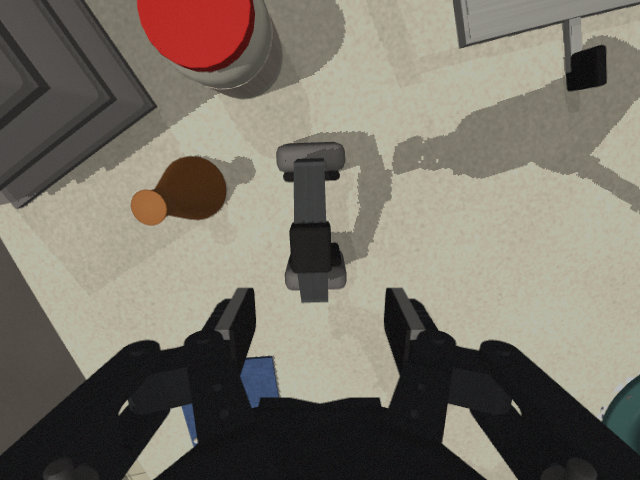

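```bash
cat >> h.py <<'E'
def crown(pad_mid_bottom, farcup, nearcup=None):
    c=cal('wrist'); b=onz(c,[pad_mid_bottom],.15)[0]; f=onz(c,[farcup],.068)[0]
    d=(f-b)[:2]; d/=np.linalg.norm(d); ctr=b[:2]+.018*d
    psi=float(np.arctan2(d[1],d[0])); print('crown',ctr.round(4),'psi',round(psi,4),'cup dist',np.linalg.norm((f-b)[:2]).round(4)-.018)
    return ctr,psi
E
python3 - <<'E'
from h import *
st(); c=cal('wrist')
ctr,psi=crown((311,271),(310.5,157))
print(onz(c,[(291,271),(331,271)],.15))
go((*ctr,.16,psi),(*ctr,.131,psi))
E
```

```text
t 10.08 tcp [0.4622 0.4096 0.236 ] psi -0.2982 F [-0.7  0.3 -0.2] w 0.06
crown [0.4601 0.4176] psi -0.2711 cup dist 0.059399999999999994
[[0.44707902 0.43653258 0.15      ]
 [0.43844159 0.40824179 0.15      ]]
dp [-0.007, 0.076, -0.004] rot [0.002, -0.027, -0.002] dist 0.076
dp [-0.007, 0.105, -0.004] rot [0.002, -0.027, -0.002] dist 0.105
```

```bash
python3 -m pendant '[{"fingers":0.3,"dp":[-0.007,0.025,-0.004],"rotation":[0,-0.025,0]},{"fingers":0.3,"dp":[-0.007,0.05,-0.004],"rotation":[0,-0.025,0]},{"fingers":0.3,"dp":[-0.007,0.075,-0.004],"rotation":[0,-0.025,0]},{"fingers":0.3,"dp":[-0.007,0.085,-0.004],"rotation":[0,-0.025,0]},{"fingers":0.3,"dp":[-0.007,0.095,-0.004],"rotation":[0,-0.025,0]},{"fingers":0.3,"dp":[-0.007,0.105,-0.004],"rotation":[0,-0.025,0]},{"fingers":0.3,"dp":[-0.007,0.105,-0.004],"rotation":[0,-0.025,0]},{"fingers":0.3,"dp":[-0.007,0.105,-0.004],"rotation":[0,-0.025,0]},{"fingers":1,"dp":[-0.007,0.105,-0.004],"rotation":[0,-0.025,0]},{"fingers":1,"dp":[-0.007,0.105,-0.004],"rotation":[0,-0.025,0]},{"fingers":1,"dp":[-0.007,0.105,-0.004],"rotation":[0,-0.025,0]},{"fingers":1,"dp":[-0.007,0.105,-0.004],"rotation":[0,-0.025,0]},{"fingers":1,"dp":[-0.007,0.105,-0.004],"rotation":[0,-0.025,0]},{"fingers":1,"dp":[-0.007,0.105,-0.004],"rotation":[0,-0.025,0]}]' 50; python3 - <<'E'
from h import *
st()
E
```

```text
time_s: 11.25
tcp_pos: [0.4607, 0.4189, 0.1324]
tool_rot: [[-0.269, 0.0, 0.963], [-0.963, 0.003, -0.269], [-0.003, -1.0, -0.001]]
force: [0.1, -1.5, 6.1]
width: 0.0289
t 11.25 tcp [0.4607 0.4189 0.1324] psi -0.2719 F [ 0.1 -1.5  6.1] w 0.0289
```

```bash
python3 - <<'E'
from h import *
go((.4607,.4189,.345,-.27),(.654,.234,.345,-.052))
E
```

```text
dp [-0.001, -0.213, -0.0] rot [0.001, -0.002, -0.003] dist 0.213
dp [0.126, -0.213, 0.236] rot [0.0, -0.22, -0.003] dist 0.342
```

```bash
python3 -m pendant '[{"fingers":1,"dp":[0,-0.03,0],"rotation":[0,0,0]},{"fingers":1,"dp":[0,-0.06,0],"rotation":[0,0,0]},{"fingers":1,"dp":[0,-0.09,0],"rotation":[0,0,0]},{"fingers":1,"dp":[0,-0.12,0],"rotation":[0,0,0]},{"fingers":1,"dp":[0,-0.15,0],"rotation":[0,0,0]},{"fingers":1,"dp":[0,-0.18,0],"rotation":[0,0,0]},{"fingers":1,"dp":[0,-0.21,0],"rotation":[0,0,0]},{"fingers":1,"dp":[0.02,-0.213,0.02],"rotation":[0,-0.03,0]},{"fingers":1,"dp":[0.035,-0.213,0.05],"rotation":[0,-0.06,0]},{"fingers":1,"dp":[0.05,-0.213,0.08],"rotation":[0,-0.09,0]},{"fingers":1,"dp":[0.065,-0.213,0.11],"rotation":[0,-0.12,0]},{"fingers":1,"dp":[0.08,-0.213,0.14],"rotation":[0,-0.15,0]},{"fingers":1,"dp":[0.095,-0.213,0.17],"rotation":[0,-0.18,0]},{"fingers":1,"dp":[0.11,-0.213,0.2],"rotation":[0,-0.21,0]},{"fingers":1,"dp":[0.12,-0.213,0.225],"rotation":[0,-0.22,0]},{"fingers":1,"dp":[0.126,-0.213,0.236],"rotation":[0,-0.22,0]},{"fingers":1,"dp":[0.126,-0.213,0.236],"rotation":[0,-0.22,0]},{"fingers":1,"dp":[0.126,-0.213,0.236],"rotation":[0,-0.22,0]},{"fingers":1,"dp":[0.126,-0.213,0.236],"rotation":[0,-0.22,0]},{"fingers":1,"dp":[0.126,-0.213,0.236],"rotation":[0,-0.22,0]}]'; python3 - <<'E'
from h import *
st()
go((.654,.234,.22,-.052),(.654,.234,.172,-.052))
c,im=snap('wrist','w6.png')
E
```

```text
time_s: 12.92
tcp_pos: [0.6527, 0.2344, 0.3428]
tool_rot: [[-0.051, -0.003, 0.999], [-0.999, 0.003, -0.051], [-0.002, -1.0, -0.003]]
force: [-0.6, 0.6, -2.4]
width: 0.0287
t 12.92 tcp [0.6527 0.2344 0.3428] psi -0.0506 F [-0.6  0.6 -2.4] w 0.0287
dp [0.001, 0.123, 0.002] rot [0.003, 0.001, -0.002] dist 0.123
dp [0.001, 0.171, 0.002] rot [0.003, 0.001, -0.002] dist 0.171
```

View pics/w6.png

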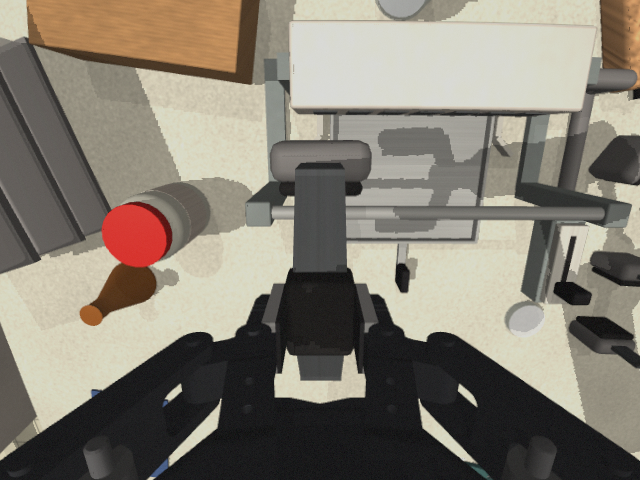

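```bash
python3 - <<'E'
from h import *
c=cal('wrist'); st()
b=onz(c,[(272,212),(604,212.5)],.158); print(b,b.mean(0),np.linalg.norm(b[1]-b[0]))
E
```

```text
t 12.97 tcp [0.6528 0.2345 0.3431] psi -0.0504 F [ 0.5 -0.1 -3.1] w 0.0288
[[ 0.65538332  0.28307214  0.158     ]
 [ 0.63890616 -0.05680869  0.158     ]] [0.64714474 0.11313172 0.158     ] 0.3402800030291419
```

```bash
python3 -m pendant '[{"fingers":1,"dp":[0,0.03,0],"rotation":[0,0,0]},{"fingers":1,"dp":[0,0.06,0],"rotation":[0,0,0]},{"fingers":1,"dp":[0,0.09,0],"rotation":[0,0,0]},{"fingers":1,"dp":[0,0.12,0],"rotation":[0,0,0]},{"fingers":1,"dp":[0,0.14,0],"rotation":[0,0,0]},{"fingers":1,"dp":[0,0.155,0],"rotation":[0,0,0]},{"fingers":1,"dp":[0,0.165,0],"rotation":[0,0,0]},{"fingers":1,"dp":[0,0.169,0],"rotation":[0,0,0]},{"fingers":1,"dp":[0,0.171,0],"rotation":[0,0,0]},{"fingers":1,"dp":[0,0.171,0],"rotation":[0,0,0]},{"fingers":1,"dp":[0,0.171,0],"rotation":[0,0,0]}]'
```

```text
time_s: 13.88
tcp_pos: [0.6543, 0.2342, 0.1738]
tool_rot: [[-0.052, 0.001, 0.999], [-0.999, 0.003, -0.052], [-0.003, -1.0, 0.001]]
force: [0.5, 0.5, -2.3]
width: 0.029
```

```bash
python3 -m pendant '[{"fingers":1,"dp":[0,0.001,0],"rotation":[0,0,0]},{"fingers":1,"dp":[0,0.002,0],"rotation":[0,0,0]},{"fingers":1,"dp":[0,0.003,0],"rotation":[0,0,0]},{"fingers":1,"dp":[0,0.004,0],"rotation":[0,0,0]},{"fingers":1,"dp":[0,0.005,0],"rotation":[0,0,0]},{"fingers":1,"dp":[0,0.005,0],"rotation":[0,0,0]},{"fingers":1,"dp":[0,0.005,0],"rotation":[0,0,0]}]'
```

```text
time_s: 14.47
tcp_pos: [0.6539, 0.2337, 0.169]
tool_rot: [[-0.052, -0.0, 0.999], [-0.999, 0.003, -0.052], [-0.003, -1.0, -0.0]]
force: [-2.4, -1.4, 4.9]
width: 0.0287
```

```bash
python3 -m pendant '[{"fingers":0.5,"dp":[0,0,0],"rotation":[0,0,0]},{"fingers":0.5,"dp":[0,0,0],"rotation":[0,0,0]},{"fingers":0.5,"dp":[0,0,0],"rotation":[0,0,0]},{"fingers":0.5,"dp":[0,0,0],"rotation":[0,0,0]},{"fingers":0.5,"dp":[0,-0.01,0],"rotation":[0,0,0]},{"fingers":0.4,"dp":[0,-0.02,0],"rotation":[0,0,0]},{"fingers":0.4,"dp":[0,-0.04,0],"rotation":[0,0,0]},{"fingers":0.4,"dp":[0,-0.07,0],"rotation":[0,0,0]},{"fingers":0.4,"dp":[0,-0.1,0],"rotation":[0,0,0]}]'; python3 - <<'E'
from h import *
c,im=snap('wrist','w7.png'); st()
go((.46,-.207,.24,-.088))
E
```

```text
time_s: 15.22
tcp_pos: [0.6532, 0.2333, 0.2681]
tool_rot: [[-0.052, -0.003, 0.999], [-0.999, 0.002, -0.052], [-0.002, -1.0, -0.003]]
force: [1.2, -0.1, 0.6]
width: 0.0512
t 15.27 tcp [0.6567 0.2344 0.2775] psi -0.052 F [2.3 0.  4.9] w 0.051
dp [0.451, 0.033, -0.174] rot [-0.009, 0.036, -0.006] dist 0.485
```

View pics/w7.png

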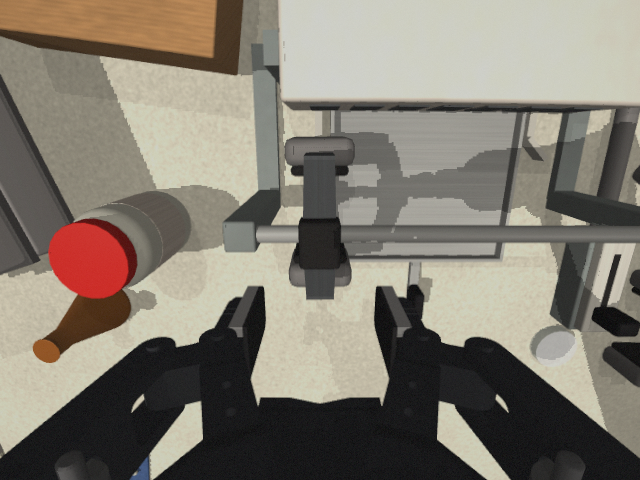

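```bash
cat >> h.py <<'E'
def pad(im):
    """dark crown pad above the fingers -> minAreaRect, plus grey band/cup blob"""
    g=im[:284].max(2); m=(g<38).astype(np.uint8); m[:,:150]=0; m[:,490:]=0
    m=cv2.morphologyEx(m,cv2.MORPH_OPEN,np.ones((17,17)))
    n,l,s,ce=cv2.connectedComponentsWithStats(m)
    for i in range(1,n):
        if s[i,4]>500:
            ct,_=cv2.findContours((l==i).astype(np.uint8),0,2); print('pad bbox',s[i],'c',ce[i].round(1),'rect',cv2.minAreaRect(ct[0]))
E
python3 - <<'E'
from h import *
pad(cv2.imread('pics/w5.png')); pad(cv2.imread('pics/w7.png'))
print(cv2.imread('pics/w5.png')[[190,230,250,265,282],311])
E
python3 -m pendant '[{"fingers":0.3,"dp":[0.03,0,-0.03],"rotation":[0,0,0]},{"fingers":0.3,"dp":[0.06,0,-0.06],"rotation":[0,0,0]},{"fingers":0.3,"dp":[0.09,0,-0.09],"rotation":[0,0.01,0]},{"fingers":0.3,"dp":[0.12,0,-0.11],"rotation":[0,0.02,0]},{"fingers":0.3,"dp":[0.15,0,-0.13],"rotation":[0,0.03,0]},{"fingers":0.3,"dp":[0.18,0,-0.15],"rotation":[0,0.036,0]},{"fingers":0.3,"dp":[0.21,0,-0.17],"rotation":[0,0.036,0]},{"fingers":0.3,"dp":[0.24,0.01,-0.174],"rotation":[0,0.036,0]},{"fingers":0.3,"dp":[0.27,0.02,-0.174],"rotation":[0,0.036,0]},{"fingers":0.3,"dp":[0.3,0.03,-0.174],"rotation":[0,0.036,0]},{"fingers":0.3,"dp":[0.33,0.03,-0.174],"rotation":[0,0.036,0]},{"fingers":0.3,"dp":[0.36,0.03,-0.174],"rotation":[0,0.036,0]},{"fingers":0.3,"dp":[0.39,0.03,-0.174],"rotation":[0,0.036,0]},{"fingers":0.3,"dp":[0.42,0.03,-0.174],"rotation":[0,0.036,0]},{"fingers":0.3,"dp":[0.44,0.03,-0.174],"rotation":[0,0.036,0]},{"fingers":0.3,"dp":[0.451,0.03,-0.174],"rotation":[0,0.036,0]},{"fingers":0.3,"dp":[0.451,0.03,-0.174],"rotation":[0,0.036,0]},{"fingers":0.3,"dp":[0.451,0.03,-0.174],"rotation":[0,0.036,0]},{"fingers":0.3,"dp":[0.451,0.03,-0.174],"rotation":[0,0.036,0]},{"fingers":0.3,"dp":[0.451,0.03,-0.174],"rotation":[0,0.036,0]}]'; python3 - <<'E'
from h import *
for i in range(3): ctrl.camera('top')
st()
c,im=snap('wrist','w8.png'); pad(im)
E
```

```text
[[61 62 62]
 [28 32 31]
 [30 30 32]
 [32 32 35]
 [60 59 59]]
time_s: 16.93
tcp_pos: [0.4565, -0.2066, 0.2365]
tool_rot: [[-0.086, -0.002, 0.996], [-0.996, 0.003, -0.086], [-0.002, -1.0, -0.002]]
force: [-0.3, -0.5, -0.4]
width: 0.0598
t 17.08 tcp [ 0.4565 -0.2069  0.2365] psi -0.0865 F [-0.3 -0.  -0.5] w 0.0596
pad bbox [461 238  29  21 577] c [475.2 248.2] rect ((475.0, 248.0), (20.0, 28.0), 90.0)
```

View pics/w8.png

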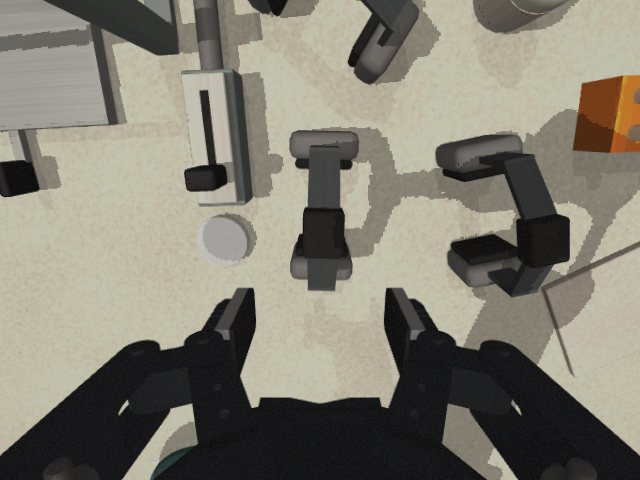

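```bash
python3 - <<'E'
s=open('h.py').read()
s=s.replace("(g<38)","(cv2.GaussianBlur(g,(5,5),0)<48)").replace("np.ones((17,17))","np.ones((13,13))")
open('h.py','w').write(s)
E
python3 - <<'E'
from h import *
for f in('w5','w7','w8'): print(f); pad(cv2.imread(f'pics/{f}.png'))
E
```

```text
w5
pad bbox [ 291  222   50   51 2172] c [313.  248.1] rect ((315.5, 247.0), (50.0, 49.0), 90.0)
w7
pad bbox [ 296  218   50   51 2196] c [319.9 243.9] rect ((320.5, 243.0), (50.0, 49.0), 90.0)
w8
pad bbox [190 166  36  24 754] c [207.6 177.5] rect ((207.5, 177.5), (23.0, 35.0), 90.0)
pad bbox [ 297  208   50   51 2148] c [322.4 234.1] rect ((321.5, 233.0), (50.0, 49.0), 90.0)
pad bbox [456 238  34  26 775] c [473.9 250.3] rect ((472.5, 250.5), (25.0, 33.0), 90.0)
```

```bash
python3 - <<'E'
from h import *
st()
ctr,psi=crown((323.5,257),(324,144))
go((*ctr,.131,psi))
E
```

```text
t 17.13 tcp [ 0.4565 -0.207   0.2364] psi -0.0866 F [-0.2  0.5 -0.7] w 0.0597
crown [ 0.4629 -0.2101] psi -0.0983 cup dist 0.059899999999999995
dp [0.003, 0.105, 0.007] rot [0.002, 0.012, -0.002] dist 0.106
```

```bash
python3 -m pendant '[{"fingers":0.3,"dp":[0.003,0.025,0.007],"rotation":[0,0.01,0]},{"fingers":0.3,"dp":[0.003,0.05,0.007],"rotation":[0,0.01,0]},{"fingers":0.3,"dp":[0.003,0.075,0.007],"rotation":[0,0.01,0]},{"fingers":0.3,"dp":[0.003,0.085,0.007],"rotation":[0,0.01,0]},{"fingers":0.3,"dp":[0.003,0.095,0.007],"rotation":[0,0.01,0]},{"fingers":0.3,"dp":[0.003,0.105,0.007],"rotation":[0,0.01,0]},{"fingers":0.3,"dp":[0.003,0.105,0.007],"rotation":[0,0.01,0]},{"fingers":0.3,"dp":[0.003,0.105,0.007],"rotation":[0,0.01,0]},{"fingers":1,"dp":[0.003,0.105,0.007],"rotation":[0,0.01,0]},{"fingers":1,"dp":[0.003,0.105,0.007],"rotation":[0,0.01,0]},{"fingers":1,"dp":[0.003,0.105,0.007],"rotation":[0,0.01,0]},{"fingers":1,"dp":[0.003,0.105,0.007],"rotation":[0,0.01,0]},{"fingers":1,"dp":[0.003,0.105,0.007],"rotation":[0,0.01,0]},{"fingers":1,"dp":[0.003,0.105,0.007],"rotation":[0,0.01,0]}]' 50; python3 - <<'E'
from h import *
st()
go((.463,-.210,.345,-.097),(.50,.154,.345,-.052),(.65,.154,.345,-.052))
E
```

```text
time_s: 18.3
tcp_pos: [0.464, -0.2116, 0.1328]
tool_rot: [[-0.098, 0.001, 0.995], [-0.995, 0.001, -0.098], [-0.001, -1.0, 0.001]]
force: [0.2, 2.1, 6.1]
width: 0.029
t 18.3 tcp [ 0.464  -0.2116  0.1328] psi -0.0981 F [0.2 2.1 6.1] w 0.029
dp [-0.002, -0.212, -0.001] rot [-0.001, -0.001, -0.001] dist 0.212
dp [-0.368, -0.212, 0.0] rot [-0.001, -0.046, -0.001] dist 0.424
dp [-0.382, -0.212, 0.149] rot [-0.001, -0.046, -0.001] dist 0.462
```

```bash
python3 -m pendant '[{"fingers":1,"dp":[0,-0.03,0],"rotation":[0,0,0]},{"fingers":1,"dp":[0,-0.06,0],"rotation":[0,0,0]},{"fingers":1,"dp":[0,-0.09,0],"rotation":[0,0,0]},{"fingers":1,"dp":[0,-0.12,0],"rotation":[0,0,0]},{"fingers":1,"dp":[0,-0.15,0],"rotation":[0,0,0]},{"fingers":1,"dp":[0,-0.18,0],"rotation":[0,0,0]},{"fingers":1,"dp":[-0.01,-0.21,0],"rotation":[0,0,0]},{"fingers":1,"dp":[-0.04,-0.212,0.012],"rotation":[0,-0.01,0]},{"fingers":1,"dp":[-0.07,-0.212,0.024],"rotation":[0,-0.02,0]},{"fingers":1,"dp":[-0.1,-0.212,0.036],"rotation":[0,-0.03,0]},{"fingers":1,"dp":[-0.13,-0.212,0.048],"rotation":[0,-0.046,0]},{"fingers":1,"dp":[-0.16,-0.212,0.06],"rotation":[0,-0.046,0]},{"fingers":1,"dp":[-0.19,-0.212,0.072],"rotation":[0,-0.046,0]},{"fingers":1,"dp":[-0.22,-0.212,0.084],"rotation":[0,-0.046,0]},{"fingers":1,"dp":[-0.25,-0.212,0.096],"rotation":[0,-0.046,0]},{"fingers":1,"dp":[-0.28,-0.212,0.11],"rotation":[0,-0.046,0]},{"fingers":1,"dp":[-0.31,-0.212,0.12],"rotation":[0,-0.046,0]},{"fingers":1,"dp":[-0.34,-0.212,0.132],"rotation":[0,-0.046,0]},{"fingers":1,"dp":[-0.365,-0.212,0.142],"rotation":[0,-0.046,0]},{"fingers":1,"dp":[-0.38,-0.212,0.148],"rotation":[0,-0.046,0]}]';python3 -m pendant '[{"fingers":1,"dp":[0,0,0],"rotation":[0,0,0]},{"fingers":1,"dp":[0,0,0],"rotation":[0,0,0]},{"fingers":1,"dp":[0,0,0],"rotation":[0,0,0]},{"fingers":1,"dp":[0,0,0],"rotation":[0,0,0]}]'; python3 - <<'E'
from h import *
st()
go((.65,.154,.172,-.052))
c,im=snap('wrist','w9.png')
E
```

```text
time_s: 19.97
tcp_pos: [0.6481, 0.1546, 0.3421]
tool_rot: [[-0.05, -0.004, 0.999], [-0.999, 0.002, -0.05], [-0.002, -1.0, -0.004]]
force: [0.3, -0.5, -2.2]
width: 0.0288
time_s: 20.3
tcp_pos: [0.6473, 0.1507, 0.3437]
tool_rot: [[-0.053, -0.002, 0.999], [-0.999, 0.001, -0.053], [-0.001, -1.0, -0.002]]
force: [-0.2, 0.2, -1.5]
width: 0.0289
t 20.3 tcp [0.6473 0.1507 0.3437] psi -0.0532 F [-0.2  0.2 -1.5] w 0.0289
dp [-0.003, 0.172, 0.003] rot [0.002, -0.001, -0.001] dist 0.172
```

```bash
python3 -m pendant '[{"fingers":1,"dp":[-0.003,0.03,0.003],"rotation":[0,0,0]},{"fingers":1,"dp":[-0.003,0.06,0.003],"rotation":[0,0,0]},{"fingers":1,"dp":[-0.003,0.09,0.003],"rotation":[0,0,0]},{"fingers":1,"dp":[-0.003,0.12,0.003],"rotation":[0,0,0]},{"fingers":1,"dp":[-0.003,0.14,0.003],"rotation":[0,0,0]},{"fingers":1,"dp":[-0.003,0.155,0.003],"rotation":[0,0,0]},{"fingers":1,"dp":[-0.003,0.165,0.003],"rotation":[0,0,0]},{"fingers":1,"dp":[-0.003,0.17,0.003],"rotation":[0,0,0]},{"fingers":1,"dp":[-0.003,0.173,0.003],"rotation":[0,0,0]},{"fingers":1,"dp":[-0.003,0.175,0.003],"rotation":[0,0,0]},{"fingers":1,"dp":[-0.003,0.176,0.003],"rotation":[0,0,0]},{"fingers":1,"dp":[-0.003,0.176,0.003],"rotation":[0,0,0]},{"fingers":1,"dp":[-0.003,0.176,0.003],"rotation":[0,0,0]}]'
```

```text
time_s: 21.43
tcp_pos: [0.6515, 0.1552, 0.1696]
tool_rot: [[-0.052, 0.001, 0.999], [-0.999, 0.002, -0.052], [-0.002, -1.0, 0.001]]
force: [-1.5, -0.5, 2.5]
width: 0.0288
```

Touching the bar; release, rise and go above D.

```bash
python3 -m pendant '[{"fingers":0.5,"dp":[0,0,0],"rotation":[0,0,0]},{"fingers":0.5,"dp":[0,0,0],"rotation":[0,0,0]},{"fingers":0.5,"dp":[0,0,0],"rotation":[0,0,0]},{"fingers":0.5,"dp":[0,0,0],"rotation":[0,0,0]},{"fingers":0.5,"dp":[0,-0.01,0],"rotation":[0,0,0]},{"fingers":0.4,"dp":[0,-0.02,0],"rotation":[0,0,0]},{"fingers":0.4,"dp":[0,-0.04,0],"rotation":[0,0,0]},{"fingers":0.4,"dp":[0,-0.07,0],"rotation":[0,0,0]},{"fingers":0.4,"dp":[0,-0.1,0],"rotation":[0,0,0]},{"fingers":0.4,"dp":[0,-0.1,0],"rotation":[0,0,0]}]'; python3 - <<'E'
from h import *
c,im=snap('wrist','w10.png'); st(); pad(im)
go((.44,-.376,.24,.13))
E
```

```text
time_s: 22.27
tcp_pos: [0.6547, 0.1558, 0.2779]
tool_rot: [[-0.052, 0.012, 0.999], [-0.999, 0.005, -0.052], [-0.006, -1.0, 0.012]]
force: [2.3, 1.1, 1.8]
width: 0.0512
t 22.32 tcp [0.6538 0.1557 0.275 ] psi -0.0519 F [0.7 0.8 0.2] w 0.0514
pad bbox [ 297  223   49   48 1998] c [321.3 247.7] rect ((321.0, 246.5), (47.0, 48.0), 90.0)
pad bbox [ 199  224   76   48 2557] c [229.2 249.5] rect ((236.5, 247.5), (47.0, 75.0), 90.0)
dp [0.542, 0.031, -0.186] rot [-0.009, -0.182, -0.004] dist 0.574
```

```bash
python3 - <<'E'
from h import *
im=cv2.imread('pics/w10.png'); cv2.imwrite('pics/w10c.png',cv2.resize(im[110:310,150:400],None,fx=3,fy=3))
E
```

```text
(no output)
```

View pics/w10c.png

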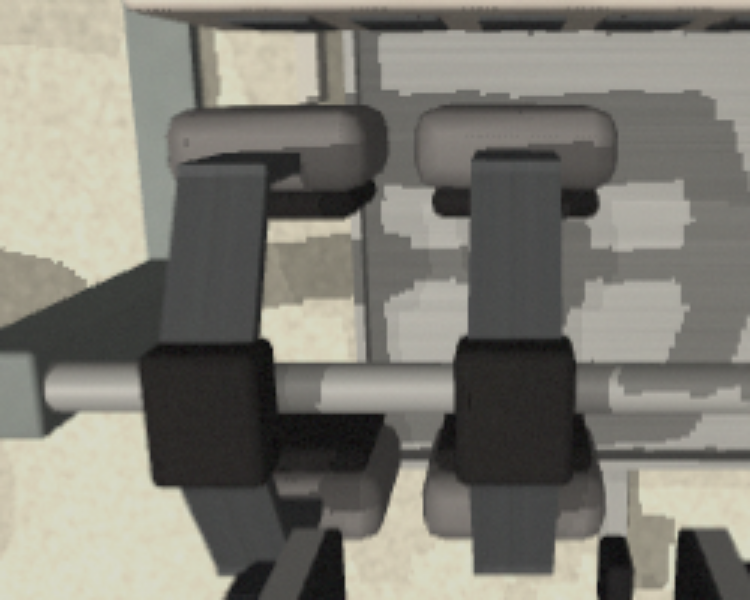

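```bash
python3 -m pendant '[{"fingers":0.3,"dp":[0.03,0,-0.011],"rotation":[0,0,0]},{"fingers":0.3,"dp":[0.06,0,-0.022],"rotation":[0,-0.01,0]},{"fingers":0.3,"dp":[0.09,0,-0.033],"rotation":[0,-0.02,0]},{"fingers":0.3,"dp":[0.12,0,-0.044],"rotation":[0,-0.03,0]},{"fingers":0.3,"dp":[0.15,0,-0.055],"rotation":[0,-0.04,0]},{"fingers":0.3,"dp":[0.18,0,-0.066],"rotation":[0,-0.05,0]},{"fingers":0.3,"dp":[0.21,0,-0.077],"rotation":[0,-0.06,0]},{"fingers":0.3,"dp":[0.24,0.01,-0.088],"rotation":[0,-0.08,0]},{"fingers":0.3,"dp":[0.27,0.02,-0.1],"rotation":[0,-0.1,0]},{"fingers":0.3,"dp":[0.3,0.03,-0.11],"rotation":[0,-0.12,0]},{"fingers":0.3,"dp":[0.33,0.03,-0.12],"rotation":[0,-0.14,0]},{"fingers":0.3,"dp":[0.36,0.03,-0.13],"rotation":[0,-0.16,0]},{"fingers":0.3,"dp":[0.39,0.03,-0.14],"rotation":[0,-0.18,0]},{"fingers":0.3,"dp":[0.42,0.03,-0.15],"rotation":[0,-0.18,0]},{"fingers":0.3,"dp":[0.45,0.03,-0.16],"rotation":[0,-0.18,0]},{"fingers":0.3,"dp":[0.48,0.03,-0.17],"rotation":[0,-0.18,0]},{"fingers":0.3,"dp":[0.51,0.03,-0.18],"rotation":[0,-0.18,0]},{"fingers":0.3,"dp":[0.53,0.03,-0.186],"rotation":[0,-0.18,0]},{"fingers":0.3,"dp":[0.542,0.03,-0.186],"rotation":[0,-0.18,0]},{"fingers":0.3,"dp":[0.542,0.03,-0.186],"rotation":[0,-0.18,0]}]'; python3 - <<'E'
from h import *
for i in range(6): ctrl.camera('top')
st()
c,im=snap('wrist','w11.png'); pad(im)
g=cv2.GaussianBlur(im.max(2),(5,5),0)
for r in range(110,284,8):
    x=np.where(g[r,230:430]<75)[0]+230; k=np.where(g[r,230:430]<48)[0]+230
    print(r,(x.min(),x.max()) if len(x) else '',(k.min(),k.max(),len(k)) if len(k) else '')
E
```

```text
time_s: 23.98
tcp_pos: [0.4363, -0.3785, 0.2369]
tool_rot: [[0.125, -0.002, 0.992], [-0.992, 0.002, 0.125], [-0.002, -1.0, -0.001]]
force: [0.3, 0.1, 0.8]
width: 0.0594
t 24.28 tcp [ 0.4374 -0.3752  0.2371] psi 0.1298 F [-0.4  0.5  0.1] w 0.0596
pad bbox [ 227    0   43   51 1110] c [248.3  25. ] rect ((248.59280395507812, 25.07095718383789), (20.27948760986328, 64.62334442138672), 37.405357360839844)
pad bbox [ 297  210   50   51 2174] c [321.9 236.2] rect ((321.5, 235.0), (50.0, 49.0), 90.0)
110  
118  
126  
134  
142  
150 (np.int64(308), np.int64(355)) 
158 (np.int64(306), np.int64(352)) 
166 (np.int64(295), np.int64(350)) (np.int64(295), np.int64(349), 24)
174 (np.int64(308), np.int64(336)) 
182 (np.int64(308), np.int64(336)) 
190 (np.int64(308), np.int64(336)) 
198 (np.int64(308), np.int64(336)) 
206 (np.int64(308), np.int64(336)) 
214 (np.int64(303), np.int64(341)) (np.int64(303), np.int64(341), 39)
222 (np.int64(302), np.int64(342)) (np.int64(303), np.int64(341), 39)
230 (np.int64(303), np.int64(342)) (np.int64(303), np.int64(341), 39)
238 (np.int64(299), np.int64(344)) (np.int64(300), np.int64(343), 44)
246 (np.int64(296), np.int64(347)) (np.int64(297), np.int64(346), 50)
254 (np.int64(294), np.int64(349)) (np.int64(295), np.int64(348), 54)
262 (np.int64(307), np.int64(350)) 
270 (np.int64(308), np.int64(351)) 
278 (np.int64(308), np.int64(335))
```

```bash
python3 - <<'E'
from h import *
ctr,psi=crown((322,259),(322,146))
go((*ctr,.131,psi))
E
```

```text
crown [ 0.4425 -0.3756] psi 0.1275 cup dist 0.06
dp [0.001, 0.106, 0.005] rot [0.001, 0.002, -0.003] dist 0.106
```

```bash
python3 -m pendant '[{"fingers":0.3,"dp":[0.001,0.025,0.005],"rotation":[0,0,0]},{"fingers":0.3,"dp":[0.001,0.05,0.005],"rotation":[0,0,0]},{"fingers":0.3,"dp":[0.001,0.075,0.005],"rotation":[0,0,0]},{"fingers":0.3,"dp":[0.001,0.085,0.005],"rotation":[0,0,0]},{"fingers":0.3,"dp":[0.001,0.095,0.005],"rotation":[0,0,0]},{"fingers":0.3,"dp":[0.001,0.106,0.005],"rotation":[0,0,0]},{"fingers":0.3,"dp":[0.001,0.106,0.005],"rotation":[0,0,0]},{"fingers":0.3,"dp":[0.001,0.106,0.005],"rotation":[0,0,0]},{"fingers":1,"dp":[0.001,0.106,0.005],"rotation":[0,0,0]},{"fingers":1,"dp":[0.001,0.106,0.005],"rotation":[0,0,0]},{"fingers":1,"dp":[0.001,0.106,0.005],"rotation":[0,0,0]},{"fingers":1,"dp":[0.001,0.106,0.005],"rotation":[0,0,0]},{"fingers":1,"dp":[0.001,0.106,0.005],"rotation":[0,0,0]},{"fingers":1,"dp":[0.001,0.106,0.005],"rotation":[0,0,0]}]' 50; python3 - <<'E'
from h import *
st()
go((.4425,-.3756,.345,.1275),(.646,.074,.345,-.052))
E
```

```text
time_s: 25.5
tcp_pos: [0.4425, -0.3772, 0.1326]
tool_rot: [[0.128, 0.0, 0.992], [-0.992, 0.001, 0.128], [-0.001, -1.0, 0.0]]
force: [0.8, 1.3, 5.9]
width: 0.0292
t 25.5 tcp [ 0.4425 -0.3772  0.1326] psi 0.128 F [0.8 1.3 5.9] w 0.0292
dp [-0.002, -0.212, 0.0] rot [-0.0, 0.0, -0.001] dist 0.212
dp [-0.422, -0.212, 0.259] rot [-0.0, 0.18, -0.001] dist 0.539
```

```bash
python3 -m pendant '[{"fingers":1,"dp":[0,-0.03,0],"rotation":[0,0,0]},{"fingers":1,"dp":[0,-0.06,0],"rotation":[0,0,0]},{"fingers":1,"dp":[0,-0.09,0],"rotation":[0,0,0]},{"fingers":1,"dp":[0,-0.12,0],"rotation":[0,0,0]},{"fingers":1,"dp":[0,-0.15,0],"rotation":[0,0,0]},{"fingers":1,"dp":[0,-0.18,0],"rotation":[0,0,0]},{"fingers":1,"dp":[-0.01,-0.21,0.005],"rotation":[0,0,0]},{"fingers":1,"dp":[-0.035,-0.212,0.02],"rotation":[0,0.02,0]},{"fingers":1,"dp":[-0.065,-0.212,0.04],"rotation":[0,0.04,0]},{"fingers":1,"dp":[-0.095,-0.212,0.06],"rotation":[0,0.06,0]},{"fingers":1,"dp":[-0.125,-0.212,0.08],"rotation":[0,0.08,0]},{"fingers":1,"dp":[-0.155,-0.212,0.1],"rotation":[0,0.1,0]},{"fingers":1,"dp":[-0.185,-0.212,0.12],"rotation":[0,0.12,0]},{"fingers":1,"dp":[-0.215,-0.212,0.14],"rotation":[0,0.14,0]},{"fingers":1,"dp":[-0.245,-0.212,0.16],"rotation":[0,0.16,0]},{"fingers":1,"dp":[-0.275,-0.212,0.18],"rotation":[0,0.18,0]},{"fingers":1,"dp":[-0.305,-0.212,0.195],"rotation":[0,0.18,0]},{"fingers":1,"dp":[-0.335,-0.212,0.21],"rotation":[0,0.18,0]},{"fingers":1,"dp":[-0.365,-0.212,0.23],"rotation":[0,0.18,0]},{"fingers":1,"dp":[-0.39,-0.212,0.245],"rotation":[0,0.18,0]}]';python3 - <<'E'
from h import *
go((.646,.074,.345,-.052))
E
```

```text
time_s: 27.17
tcp_pos: [0.6355, 0.0433, 0.3425]
tool_rot: [[-0.051, -0.003, 0.999], [-0.999, 0.003, -0.051], [-0.002, -1.0, -0.003]]
force: [1.3, -0.7, -2.9]
width: 0.0292
dp [-0.031, -0.003, 0.009] rot [0.003, 0.001, -0.002] dist 0.033
```

```bash
python3 -m pendant '[{"fingers":1,"dp":[-0.015,0,0.004],"rotation":[0,0,0]},{"fingers":1,"dp":[-0.025,0,0.009],"rotation":[0,0,0]},{"fingers":1,"dp":[-0.031,0,0.009],"rotation":[0,0,0]},{"fingers":1,"dp":[-0.031,0,0.009],"rotation":[0,0,0]},{"fingers":1,"dp":[-0.031,0,0.009],"rotation":[0,0,0]},{"fingers":1,"dp":[-0.031,0,0.009],"rotation":[0,0,0]},{"fingers":1,"dp":[-0.031,0,0.009],"rotation":[0,0,0]}]';python3 - <<'E'
from h import *
for i in range(4): ctrl.camera('top')
st()
go((.646,.074,.1695,-.052))
E
```

```text
time_s: 27.75
tcp_pos: [0.6456, 0.0701, 0.3439]
tool_rot: [[-0.054, -0.002, 0.999], [-0.999, 0.002, -0.054], [-0.002, -1.0, -0.002]]
force: [-1.2, 0.4, -2.1]
width: 0.0289
t 27.95 tcp [0.6458 0.0708 0.3439] psi -0.0529 F [-0.2  0.2 -1.5] w 0.0286
dp [-0.003, 0.174, 0.0] rot [0.001, -0.001, -0.002] dist 0.174
```

```bash
python3 -m pendant '[{"fingers":1,"dp":[-0.003,0.03,0],"rotation":[0,0,0]},{"fingers":1,"dp":[-0.003,0.06,0],"rotation":[0,0,0]},{"fingers":1,"dp":[-0.003,0.09,0],"rotation":[0,0,0]},{"fingers":1,"dp":[-0.003,0.12,0],"rotation":[0,0,0]},{"fingers":1,"dp":[-0.003,0.14,0],"rotation":[0,0,0]},{"fingers":1,"dp":[-0.003,0.155,0],"rotation":[0,0,0]},{"fingers":1,"dp":[-0.003,0.165,0],"rotation":[0,0,0]},{"fingers":1,"dp":[-0.003,0.17,0],"rotation":[0,0,0]},{"fingers":1,"dp":[-0.003,0.173,0],"rotation":[0,0,0]},{"fingers":1,"dp":[-0.003,0.175,0],"rotation":[0,0,0]},{"fingers":1,"dp":[-0.003,0.176,0],"rotation":[0,0,0]},{"fingers":1,"dp":[-0.003,0.176,0],"rotation":[0,0,0]},{"fingers":1,"dp":[-0.003,0.176,0],"rotation":[0,0,0]}]'
```

```text
time_s: 29.03
tcp_pos: [0.6467, 0.0749, 0.1695]
tool_rot: [[-0.052, 0.001, 0.999], [-0.999, 0.002, -0.052], [-0.002, -1.0, 0.001]]
force: [-1.3, -0.3, 1.0]
width: 0.0288
```

```bash
python3 -m pendant '[{"fingers":0.5,"dp":[0,0,0],"rotation":[0,0,0]},{"fingers":0.5,"dp":[0,0,0],"rotation":[0,0,0]},{"fingers":0.5,"dp":[0,0,0],"rotation":[0,0,0]},{"fingers":0.5,"dp":[0,0,0],"rotation":[0,0,0]},{"fingers":0.5,"dp":[0,-0.01,0],"rotation":[0,0,0]},{"fingers":0.4,"dp":[0,-0.02,0],"rotation":[0,0,0]},{"fingers":0.4,"dp":[0,-0.04,0],"rotation":[0,0,0]},{"fingers":0.4,"dp":[0,-0.07,0],"rotation":[0,0,0]},{"fingers":0.4,"dp":[0,-0.1,0],"rotation":[0,0,0]},{"fingers":0.4,"dp":[0,-0.1,0],"rotation":[0,0,0]}]'; python3 - <<'E'
from h import *
c,im=snap('wrist','w12.png'); st(); pad(im)
go((.641,-.237,.24,.956))
E
```

```text
time_s: 29.87
tcp_pos: [0.6499, 0.075, 0.2775]
tool_rot: [[-0.052, 0.012, 0.999], [-0.999, 0.003, -0.052], [-0.004, -1.0, 0.012]]
force: [0.6, -0.2, 1.7]
width: 0.0509
t 29.92 tcp [0.649  0.0749 0.2747] psi -0.0519 F [ 0.2 -0.4 -0.5] w 0.0512
pad bbox [320 221  25  46 775] c [332.2 242.1] rect ((331.7115173339844, 243.5576934814453), (48.832916259765625, 20.39607810974121), 78.69007110595703)
pad bbox [ 201  223   70   43 1680] c [233.6 245.8] rect ((235.5, 244.0), (68.99998474121094, 41.99999237060547), -0.0)
pad bbox [156 248  43  18 748] c [177.4 256.7] rect ((176.99998474121094, 256.5), (41.99999237060547, 16.999996185302734), -0.0)
dp [0.312, 0.034, 0.008] rot [-0.01, -1.008, 0.001] dist 0.314
```

```bash
python3 -m pendant '[{"fingers":0.3,"dp":[0.03,0,0.001],"rotation":[0,-0.08,0]},{"fingers":0.3,"dp":[0.06,0,0.002],"rotation":[0,-0.16,0]},{"fingers":0.3,"dp":[0.09,0,0.003],"rotation":[0,-0.25,0]},{"fingers":0.3,"dp":[0.12,0,0.004],"rotation":[0,-0.34,0]},{"fingers":0.3,"dp":[0.15,0,0.005],"rotation":[0,-0.43,0]},{"fingers":0.3,"dp":[0.18,0,0.006],"rotation":[0,-0.52,0]},{"fingers":0.3,"dp":[0.21,0,0.007],"rotation":[0,-0.61,0]},{"fingers":0.3,"dp":[0.24,0.01,0.008],"rotation":[0,-0.7,0]},{"fingers":0.3,"dp":[0.27,0.02,0.008],"rotation":[0,-0.79,0]},{"fingers":0.3,"dp":[0.29,0.03,0.008],"rotation":[0,-0.88,0]},{"fingers":0.3,"dp":[0.305,0.034,0.008],"rotation":[0,-0.95,0]},{"fingers":0.3,"dp":[0.312,0.034,0.008],"rotation":[0,-1.008,0]},{"fingers":0.3,"dp":[0.312,0.034,0.008],"rotation":[0,-1.008,0]},{"fingers":0.3,"dp":[0.312,0.034,0.008],"rotation":[0,-1.008,0]},{"fingers":0.3,"dp":[0.312,0.034,0.008],"rotation":[0,-1.008,0]},{"fingers":0.3,"dp":[0.312,0.034,0.008],"rotation":[0,-1.008,0]}]'; python3 - <<'E'
from h import *
for i in range(6): ctrl.camera('top')
st()
c,im=snap('wrist','w13.png'); pad(im)
a=cv2.imread('pics/w12.png')[90:350,100:500]; b=im[90:350,120:520,::-1]
cv2.imwrite('pics/m1.png',np.vstack([a,b])); 
E
```

```text
time_s: 31.25
tcp_pos: [0.6378, -0.2364, 0.2334]
tool_rot: [[0.817, -0.001, 0.577], [-0.577, 0.002, 0.817], [-0.002, -1.0, 0.001]]
force: [0.5, 0.6, 0.0]
width: 0.0598
t 31.55 tcp [ 0.6377 -0.2368  0.2332] psi 0.9565 F [-0.3 -0.2 -0.7] w 0.0596
pad bbox [ 297  204   49   52 2187] c [321.5 231. ] rect ((321.0, 229.5), (51.0, 48.0), 90.0)
```

View pics/m1.png

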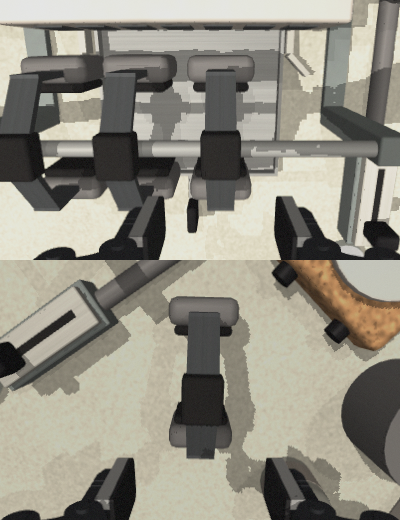

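```bash
python3 - <<'E'
from h import *
st()
ctr,psi=crown((322,253),(324,140))
go((*ctr,.131,psi))
E
```

```text
t 31.6 tcp [ 0.6377 -0.2369  0.2332] psi 0.9564 F [0.4 0.6 0.3] w 0.06
crown [ 0.6453 -0.2273] psi 0.9307 cup dist 0.05929999999999999
dp [0.001, 0.102, 0.012] rot [-0.001, 0.026, -0.002] dist 0.103
```

```bash
python3 -m pendant '[{"fingers":0.3,"dp":[0.001,0.025,0.012],"rotation":[0,0.02,0]},{"fingers":0.3,"dp":[0.001,0.05,0.012],"rotation":[0,0.02,0]},{"fingers":0.3,"dp":[0.001,0.07,0.012],"rotation":[0,0.02,0]},{"fingers":0.3,"dp":[0.001,0.085,0.012],"rotation":[0,0.02,0]},{"fingers":0.3,"dp":[0.001,0.095,0.012],"rotation":[0,0.02,0]},{"fingers":0.3,"dp":[0.001,0.101,0.012],"rotation":[0,0.02,0]},{"fingers":0.3,"dp":[0.001,0.101,0.012],"rotation":[0,0.02,0]},{"fingers":0.3,"dp":[0.001,0.101,0.012],"rotation":[0,0.02,0]},{"fingers":1,"dp":[0.001,0.101,0.012],"rotation":[0,0.02,0]},{"fingers":1,"dp":[0.001,0.101,0.012],"rotation":[0,0.02,0]},{"fingers":1,"dp":[0.001,0.101,0.012],"rotation":[0,0.02,0]},{"fingers":1,"dp":[0.001,0.101,0.012],"rotation":[0,0.02,0]},{"fingers":1,"dp":[0.001,0.101,0.012],"rotation":[0,0.02,0]},{"fingers":1,"dp":[0.001,0.101,0.012],"rotation":[0,0.02,0]},{"fingers":1,"dp":[0.001,0.08,0.012],"rotation":[0,0.02,0]},{"fingers":1,"dp":[0.001,0.05,0.012],"rotation":[0,0.02,0]},{"fingers":1,"dp":[0.001,0.02,0.012],"rotation":[0,0.02,0]},{"fingers":1,"dp":[0.001,-0.01,0.012],"rotation":[0,0.02,0]},{"fingers":1,"dp":[0.001,-0.04,0.012],"rotation":[0,0.02,0]},{"fingers":1,"dp":[0.001,-0.07,0.012],"rotation":[0,0.02,0]}]' 50; python3 - <<'E'
from h import *
st()
go((.644,-.2273,.345,.93),(.642,-.006,.345,-.052))
E
```

```text
time_s: 33.27
tcp_pos: [0.6447, -0.228, 0.3033]
tool_rot: [[0.805, -0.004, 0.593], [-0.593, 0.003, 0.805], [-0.005, -1.0, 0.0]]
force: [0.6, -0.4, -3.1]
width: 0.0291
t 33.27 tcp [ 0.6447 -0.228   0.3033] psi 0.936 F [ 0.6 -0.4 -3.1] w 0.0291
dp [-0.001, -0.042, 0.0] rot [-0.0, 0.006, -0.005] dist 0.042
dp [-0.134, -0.041, 0.177] rot [0.002, 0.988, -0.004] dist 0.226
```

```bash
python3 -m pendant '[{"fingers":1,"dp":[0,-0.03,0],"rotation":[0,0.05,0]},{"fingers":1,"dp":[0,-0.042,0],"rotation":[0,0.13,0]},{"fingers":1,"dp":[-0.01,-0.042,0.02],"rotation":[0,0.21,0]},{"fingers":1,"dp":[-0.025,-0.042,0.04],"rotation":[0,0.29,0]},{"fingers":1,"dp":[-0.04,-0.042,0.06],"rotation":[0,0.37,0]},{"fingers":1,"dp":[-0.055,-0.042,0.08],"rotation":[0,0.45,0]},{"fingers":1,"dp":[-0.07,-0.042,0.1],"rotation":[0,0.53,0]},{"fingers":1,"dp":[-0.085,-0.042,0.12],"rotation":[0,0.61,0]},{"fingers":1,"dp":[-0.1,-0.042,0.14],"rotation":[0,0.69,0]},{"fingers":1,"dp":[-0.115,-0.042,0.155],"rotation":[0,0.77,0]},{"fingers":1,"dp":[-0.125,-0.042,0.168],"rotation":[0,0.85,0]},{"fingers":1,"dp":[-0.13,-0.042,0.175],"rotation":[0,0.92,0]},{"fingers":1,"dp":[-0.134,-0.042,0.177],"rotation":[0,0.97,0]},{"fingers":1,"dp":[-0.134,-0.042,0.177],"rotation":[0,0.988,0]},{"fingers":1,"dp":[-0.134,-0.042,0.177],"rotation":[0,0.988,0]},{"fingers":1,"dp":[-0.134,-0.042,0.177],"rotation":[0,0.988,0]},{"fingers":1,"dp":[-0.134,-0.042,0.177],"rotation":[0,0.988,0]},{"fingers":1,"dp":[-0.134,-0.042,0.177],"rotation":[0,0.988,0]},{"fingers":1,"dp":[-0.134,-0.042,0.177],"rotation":[0,0.988,0]}]'; python3 - <<'E'
from h import *
for i in range(3): ctrl.camera('top')
st()
c,im=snap('wrist','w14.png')
go((.642,-.006,.1715,-.052))
E
```

```text
time_s: 34.85
tcp_pos: [0.6426, -0.0068, 0.3454]
tool_rot: [[-0.052, -0.002, 0.999], [-0.999, 0.002, -0.052], [-0.002, -1.0, -0.002]]
force: [0.7, 0.7, -1.7]
width: 0.0287
t 35.0 tcp [ 0.6426 -0.0066  0.3455] psi -0.0522 F [ 0.4 -0.1 -3.1] w 0.0288
dp [-0.0, 0.174, -0.0] rot [0.002, -0.0, -0.002] dist 0.174
```

```bash
python3 -m pendant '[{"fingers":1,"dp":[0,0.03,0],"rotation":[0,0,0]},{"fingers":1,"dp":[0,0.06,0],"rotation":[0,0,0]},{"fingers":1,"dp":[0,0.09,0],"rotation":[0,0,0]},{"fingers":1,"dp":[0,0.12,0],"rotation":[0,0,0]},{"fingers":1,"dp":[0,0.14,0],"rotation":[0,0,0]},{"fingers":1,"dp":[0,0.155,0],"rotation":[0,0,0]},{"fingers":1,"dp":[0,0.165,0],"rotation":[0,0,0]},{"fingers":1,"dp":[0,0.17,0],"rotation":[0,0,0]},{"fingers":1,"dp":[0,0.173,0],"rotation":[0,0,0]},{"fingers":1,"dp":[0,0.174,0],"rotation":[0,0,0]},{"fingers":1,"dp":[0,0.175,0],"rotation":[0,0,0]},{"fingers":1,"dp":[0,0.175,0],"rotation":[0,0,0]},{"fingers":1,"dp":[0,0.175,0],"rotation":[0,0,0]}]'
```

```text
time_s: 36.13
tcp_pos: [0.643, -0.006, 0.1717]
tool_rot: [[-0.052, 0.0, 0.999], [-0.999, 0.002, -0.052], [-0.002, -1.0, 0.0]]
force: [-0.2, 0.1, -2.3]
width: 0.0283
```

```bash
python3 -m pendant '[{"fingers":1,"dp":[0,0.001,0],"rotation":[0,0,0]},{"fingers":1,"dp":[0,0.002,0],"rotation":[0,0,0]},{"fingers":1,"dp":[0,0.003,0],"rotation":[0,0,0]},{"fingers":1,"dp":[0,0.003,0],"rotation":[0,0,0]},{"fingers":1,"dp":[0,0.003,0],"rotation":[0,0,0]}]'
```

```text
time_s: 36.55
tcp_pos: [0.6431, -0.006, 0.1707]
tool_rot: [[-0.052, 0.001, 0.999], [-0.999, 0.002, -0.052], [-0.002, -1.0, 0.001]]
force: [-4.1, -0.4, 8.8]
width: 0.0288
```

```bash
python3 -m pendant '[{"fingers":0.5,"dp":[0,0,0],"rotation":[0,0,0]},{"fingers":0.5,"dp":[0,0,0],"rotation":[0,0,0]},{"fingers":0.5,"dp":[0,0,0],"rotation":[0,0,0]},{"fingers":0.5,"dp":[0,0,0],"rotation":[0,0,0]},{"fingers":0.5,"dp":[0,-0.01,0],"rotation":[0,0,0]},{"fingers":0.4,"dp":[0,-0.02,0],"rotation":[0,0,0]},{"fingers":0.4,"dp":[0,-0.04,0],"rotation":[0,0,0]},{"fingers":0.4,"dp":[0,-0.07,0],"rotation":[0,0,0]},{"fingers":0.4,"dp":[0.01,-0.1,-0.02],"rotation":[0,0,0]},{"fingers":0.3,"dp":[0.03,-0.1,-0.05],"rotation":[0,0,0]},{"fingers":0.3,"dp":[0.05,-0.1,-0.08],"rotation":[0,0,0]},{"fingers":0.3,"dp":[0.07,-0.09,-0.11],"rotation":[0,0,0]},{"fingers":0.3,"dp":[0.09,-0.08,-0.125],"rotation":[0,0,0]},{"fingers":0.3,"dp":[0.096,-0.07,-0.13],"rotation":[0,0,0]},{"fingers":0.3,"dp":[0.096,-0.05,-0.13],"rotation":[0,0,0]},{"fingers":0.3,"dp":[0.096,-0.03,-0.13],"rotation":[0,0,0]},{"fingers":0.3,"dp":[0.096,-0.03,-0.13],"rotation":[0,0,0]},{"fingers":0.3,"dp":[0.096,-0.03,-0.13],"rotation":[0,0,0]},{"fingers":0.3,"dp":[0.096,-0.03,-0.13],"rotation":[0,0,0]}]'; python3 - <<'E'
from h import *
for i in range(4): ctrl.camera('top')
st()
c,im=snap('wrist','w15.png'); pad(im)
t,ti=snap('top','top4.png')
a=im[:340,:,::-1]; b=cv2.resize(ti[195:260,200:340,::-1],None,fx=4.57,fy=4,interpolation=cv2.INTER_CUBIC)[:260]
cv2.imwrite('pics/m2.png',np.vstack([a,b[:,:640]])); print(proj(c,[[.5063,-.1071,.0945]]))
E
```

```text
time_s: 38.13
tcp_pos: [0.5086, -0.0951, 0.1988]
tool_rot: [[-0.052, -0.0, 0.999], [-0.999, 0.002, -0.052], [-0.002, -1.0, -0.0]]
force: [0.2, -0.4, -0.0]
width: 0.0598
t 38.33 tcp [ 0.5086 -0.0951  0.199 ] psi -0.0516 F [0.4 0.2 0.2] w 0.0598
pad bbox [ 237   48   47   42 1231] c [260.9  66.7] rect ((263.2551574707031, 65.33795166015625), (60.955387115478516, 29.398101806640625), 41.633541107177734)
pad bbox [ 319  219   34   32 1015] c [335.2 234.9] rect ((335.5, 234.5), (31.0, 33.0), 90.0)
[[335.9527394  237.57039822]]
```

View pics/m2.png

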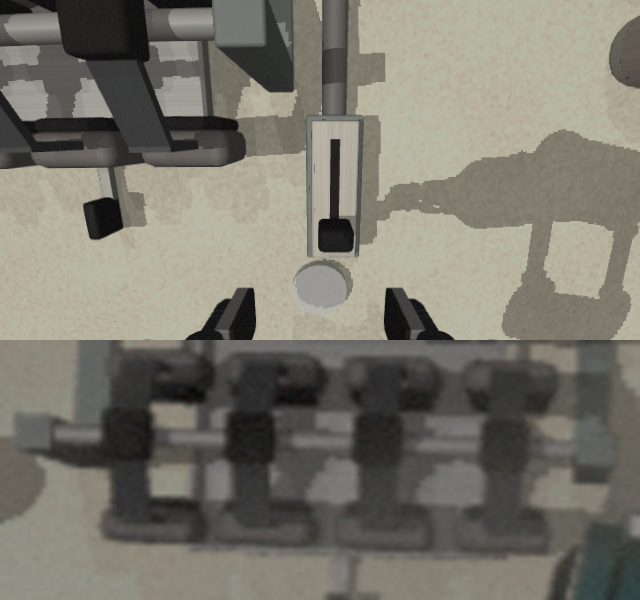

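```bash
python3 - <<'E'
from h import *
go((.499,-.107,.066,-.052))
E
```

```text
dp [0.013, 0.132, -0.009] rot [0.0, 0.0, -0.002] dist 0.133
```

```bash
python3 -m pendant '[{"fingers":0.3,"dp":[0.013,0.02,-0.009],"rotation":[0,0,0]},{"fingers":0.3,"dp":[0.013,0.045,-0.009],"rotation":[0,0,0]},{"fingers":0.3,"dp":[0.013,0.07,-0.009],"rotation":[0,0,0]},{"fingers":0.3,"dp":[0.013,0.09,-0.009],"rotation":[0,0,0]},{"fingers":0.3,"dp":[0.013,0.11,-0.009],"rotation":[0,0,0]},{"fingers":0.3,"dp":[0.013,0.125,-0.009],"rotation":[0,0,0]},{"fingers":0.3,"dp":[0.013,0.131,-0.009],"rotation":[0,0,0]},{"fingers":0.3,"dp":[0.013,0.131,-0.009],"rotation":[0,0,0]},{"fingers":1,"dp":[0.013,0.131,-0.009],"rotation":[0,0,0]},{"fingers":1,"dp":[0.013,0.131,-0.009],"rotation":[0,0,0]},{"fingers":1,"dp":[0.013,0.131,-0.009],"rotation":[0,0,0]},{"fingers":1,"dp":[0.013,0.131,-0.009],"rotation":[0,0,0]},{"fingers":1,"dp":[0.013,0.131,-0.009],"rotation":[0,0,0]},{"fingers":1,"dp":[0.013,0.131,-0.009],"rotation":[0,0,0]}]' 30; python3 -c "
from h import *
st()"
```

```text
time_s: 39.6
tcp_pos: [0.499, -0.1072, 0.0682]
tool_rot: [[-0.052, 0.001, 0.999], [-0.999, 0.002, -0.052], [-0.002, -1.0, 0.001]]
force: [0.3, 3.8, 6.3]
width: 0.0274
t 39.6 tcp [ 0.499  -0.1072  0.0682] psi -0.0521 F [0.3 3.8 6.3] w 0.0274
```

Gripped (27 mm). Slide it open.

```bash
python3 -m pendant '[{"fingers":1,"dp":[0,0,0.006],"rotation":[0,0,0]},{"fingers":1,"dp":[0,0,0.012],"rotation":[0,0,0]},{"fingers":1,"dp":[0,0,0.018],"rotation":[0,0,0]},{"fingers":1,"dp":[0,0,0.024],"rotation":[0,0,0]},{"fingers":1,"dp":[0,0,0.03],"rotation":[0,0,0]},{"fingers":1,"dp":[0,0,0.036],"rotation":[0,0,0]},{"fingers":1,"dp":[0,0,0.042],"rotation":[0,0,0]},{"fingers":1,"dp":[0,0,0.047],"rotation":[0,0,0]},{"fingers":1,"dp":[0,0,0.051],"rotation":[0,0,0]},{"fingers":1,"dp":[0,0,0.054],"rotation":[0,0,0]},{"fingers":1,"dp":[0,0,0.056],"rotation":[0,0,0]},{"fingers":1,"dp":[0,0,0.057],"rotation":[0,0,0]},{"fingers":1,"dp":[0,0,0.057],"rotation":[0,0,0]}]'; python3 -m pendant '[{"fingers":1,"dp":[0,0,0.001],"rotation":[0,0,0]},{"fingers":1,"dp":[0,0,0.002],"rotation":[0,0,0]},{"fingers":1,"dp":[0,0,0.003],"rotation":[0,0,0]},{"fingers":1,"dp":[0,0,0.004],"rotation":[0,0,0]},{"fingers":1,"dp":[0,0,0.004],"rotation":[0,0,0]}]'
```

```text
time_s: 40.68
tcp_pos: [0.5561, -0.1102, 0.0682]
tool_rot: [[-0.052, 0.001, 0.999], [-0.999, 0.002, -0.052], [-0.002, -1.0, 0.001]]
force: [-0.5, 2.3, 5.4]
width: 0.0272
time_s: 41.1
tcp_pos: [0.5598, -0.1104, 0.0682]
tool_rot: [[-0.052, 0.001, 0.999], [-0.999, 0.002, -0.052], [-0.002, -1.0, 0.001]]
force: [-1.0, 2.7, 6.7]
width: 0.0274
```

```bash
python3 -m pendant '[{"fingers":1,"dp":[0,0,0.001],"rotation":[0,0,0]},{"fingers":1,"dp":[0,0,0.002],"rotation":[0,0,0]},{"fingers":1,"dp":[0,0,0.003],"rotation":[0,0,0]},{"fingers":1,"dp":[0,0,0.003],"rotation":[0,0,0]}]'; python3 -m pendant '[{"fingers":1,"dp":[0,0,0.001],"rotation":[0,0,0]},{"fingers":1,"dp":[0,0,0.002],"rotation":[0,0,0]},{"fingers":1,"dp":[0,0,0.003],"rotation":[0,0,0]},{"fingers":1,"dp":[0,0,0.003],"rotation":[0,0,0]}]'
```

```text
time_s: 41.43
tcp_pos: [0.5628, -0.1106, 0.0682]
tool_rot: [[-0.052, 0.001, 0.999], [-0.999, 0.002, -0.052], [-0.002, -1.0, 0.001]]
force: [-1.5, 2.5, 7.5]
width: 0.0277
time_s: 41.77
tcp_pos: [0.5655, -0.1107, 0.0683]
tool_rot: [[-0.052, 0.0, 0.999], [-0.999, 0.002, -0.052], [-0.002, -1.0, -0.0]]
force: [-1.5, 2.7, 7.9]
width: 0.0272
```

```bash
python3 -m pendant '[{"fingers":1,"dp":[0,0,0.001],"rotation":[0,0,0]},{"fingers":1,"dp":[0,0,0.002],"rotation":[0,0,0]},{"fingers":1,"dp":[0,0,0.003],"rotation":[0,0,0]},{"fingers":1,"dp":[0,0,0.003],"rotation":[0,0,0]}]'; python3 -m pendant '[{"fingers":1,"dp":[0,0,0.001],"rotation":[0,0,0]},{"fingers":1,"dp":[0,0,0.002],"rotation":[0,0,0]},{"fingers":1,"dp":[0,0,0.002],"rotation":[0,0,0]}]'
```

```text
time_s: 42.1
tcp_pos: [0.5656, -0.1107, 0.0682]
tool_rot: [[-0.052, -0.006, 0.999], [-0.999, 0.003, -0.052], [-0.002, -1.0, -0.006]]
force: [-10.3, 3.0, 15.4]
width: 0.0274
time_s: 42.35
tcp_pos: [0.5658, -0.1107, 0.0682]
tool_rot: [[-0.051, -0.01, 0.999], [-0.999, 0.003, -0.051], [-0.002, -1.0, -0.01]]
force: [-16.3, 3.6, 19.6]
width: 0.0275
```

```bash
python3 -m pendant '[{"fingers":1,"dp":[0,0,-0.002],"rotation":[0,0,0]},{"fingers":1,"dp":[0,0,-0.003],"rotation":[0,0,0]},{"fingers":0.4,"dp":[0,0,-0.003],"rotation":[0,0,0]},{"fingers":0.4,"dp":[0,0,-0.003],"rotation":[0,0,0]},{"fingers":0.4,"dp":[0,0,-0.003],"rotation":[0,0,0]},{"fingers":0.4,"dp":[0,0,-0.003],"rotation":[0,0,0]},{"fingers":0.4,"dp":[0,-0.02,-0.003],"rotation":[0,0,0]},{"fingers":0.4,"dp":[0,-0.05,-0.003],"rotation":[0,0,0]},{"fingers":0.4,"dp":[0,-0.08,-0.01],"rotation":[0,0,0]},{"fingers":0.4,"dp":[0,-0.11,-0.03],"rotation":[0,0,0]},{"fingers":0.4,"dp":[0,-0.14,-0.06],"rotation":[0,0,0]},{"fingers":0.4,"dp":[0,-0.17,-0.09],"rotation":[0,0,0]},{"fingers":0.4,"dp":[0,-0.2,-0.11],"rotation":[0,0,0]},{"fingers":0.4,"dp":[-0.02,-0.2,-0.11],"rotation":[0,0,0]},{"fingers":0.4,"dp":[-0.05,-0.2,-0.11],"rotation":[0,0,0]},{"fingers":0.4,"dp":[-0.08,-0.2,-0.11],"rotation":[0,0,0]},{"fingers":0.4,"dp":[-0.11,-0.2,-0.11],"rotation":[0,0,0]},{"fingers":0.4,"dp":[-0.11,-0.2,-0.11],"rotation":[0,0,0]},{"fingers":0.4,"dp":[-0.11,-0.2,-0.11],"rotation":[0,0,0]},{"fingers":0.4,"dp":[-0.11,-0.2,-0.11],"rotation":[0,0,0]}]'; python3 - <<'E'
from h import *
for i in range(6): ctrl.camera('top')
st()
c,im=snap('wrist','w16.png'); s,si=snap('scene','scene1.png'); t,ti=snap('top','top5.png')
print(proj(c,[[.506+.067,-.1105,.0945],[.5017,.1187,.046]]))
a=cv2.resize(im[:300,:,::-1],(560,262)); b=cv2.resize(si[190:310,220:440,::-1],(560,305),interpolation=cv2.INTER_CUBIC)
cv2.imwrite('pics/m3.png',np.vstack([a,b]))
E
```

```text
time_s: 44.02
tcp_pos: [0.4657, 0.0039, 0.2666]
tool_rot: [[-0.051, -0.002, 0.999], [-0.999, 0.001, -0.051], [-0.001, -1.0, -0.002]]
force: [0.1, 0.4, -0.1]
width: 0.0513
t 44.32 tcp [0.4658 0.0032 0.2667] psi -0.0534 F [-0.4  0.2 -0.1] w 0.0515
[[443.49474951  89.60061966]
 [212.33486823 178.20245122]]
```

View pics/m3.png

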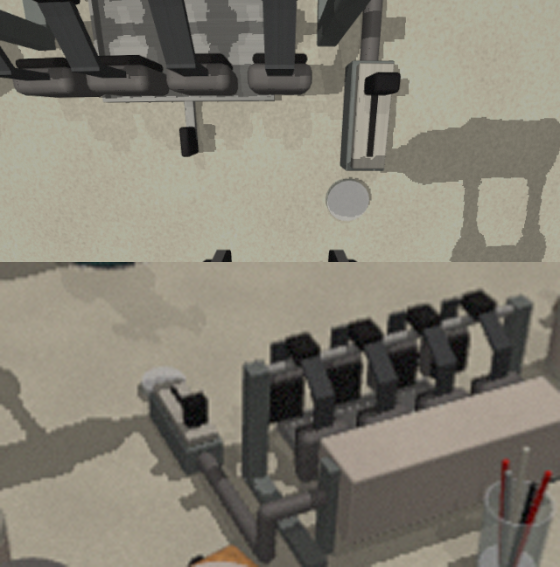

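```bash
python3 - <<'E'
from h import *
np.set_printoptions(precision=4,suppress=True)
c=cal('wrist'); k=640/560
e=onz(c,[(105*k,99.5*k),(280*k,97*k)],.018); print('edge',e, 'yaw',-np.arctan2(*(e[0]-e[1])[:2]))
print('fin front',onz(c,[(188*k,155*k)],.046))
R=np.array([[np.cos(.052),-np.sin(.052)],[np.sin(.052),np.cos(.052)]])
print('in stand',(e[:,:2]-[.647,.1135])@R.T)
a=cv2.imread('pics/top0.png').astype(int);b=cv2.imread('pics/top5.png').astype(int)
d=(abs(cv2.GaussianBlur(np.uint8(a),(5,5),0).astype(int)-cv2.GaussianBlur(np.uint8(b),(5,5),0)).max(2))
for n,(x,y,r) in dict(bottle=(437,220,12),jar=(163,229,14),flask=(144,265,14),tubes=(492,260,30)).items():
    w=d[y-12:y+12,x-r:x+r]; print(n,w.mean().round(1),w.max())
E
```

```text
edge [[ 0.5761  0.2225  0.018 ]
 [ 0.5659 -0.0013  0.018 ]] yaw -0.045882811923776294
fin front [[0.5026 0.1162 0.046 ]]
in stand [[-0.0764  0.1052]
 [-0.0751 -0.1188]]
bottle 2.5 5
jar 2.8 5
flask 3.1 7
tubes 2.4 6
```

```bash
python3 -c "
from h import *
print(ctrl.hand_in()); st()"
```

```text
the job is handed in; nothing more can be done
None
the job is handed in; nothing more can be done
```

I slid the tray home, hung all four ear defenders over the bar about 80 mm apart, then slid the damper fully open. The job was handed in at about 44 s on the robot's clock, and I saw no reported verdict.

**Last checks:**
- **Tray:** it stopped dead against the stop when pushed, at about 22 N. In the last picture its front edge measured x = -76 mm in the stand's frame against about -79 mm expected, parallel to the stand within 6 mrad, so it reads as home.
- **Ear defenders:** the closing wrist and scene pictures show all four on the bar, one cup in front and one behind, with gaps between them.
- **Damper:** it moved 67 mm until it hit its stop at about 16 N, and the grip stands at the far end of its slot.
- **Other things on the bench:** the bottle, jar, flask and test tubes look unchanged between the first and last top pictures.
- **Robot:** the gripper was clear of everything, with under 1 N on the wrist.

**Disagreements:**
- The wrist and top views differed by up to 5 mm when settled. An early wrist reading was 12 mm off because the arm was still swinging, and I took it again.
- The tray's side-to-side readings varied by 2–3 mm, so I can't place it closer than that within its 6 mm play.

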